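Draw the bottom cap from the rod magazine and cap the bottle

ROBOT

A 6-joint arm with a two-finger parallel gripper is mounted at the origin on a cart in front of the work surface, level with it; the furniture and walls round the work are solid. World frame = base frame: x ahead of the robot, y to its left, z up, the work surface at z = 0. Lengths are in mm, angles in rad, forces in N, time in s.
With the tool pointing down it reaches from about 300 to 950 mm from the base axis. Payload 3.1 kg.
Tool frame: the origin (TCP) lies midway between the tips of the shut fingers; the grasp point (between the pads) lies robot.grip_point_offset behind it (robot.grip_point_offset is the distance from the TCP to the grasp point, in mm); z points along the fingers, y is the direction in which the jaws open and shut (so a half turn about z gives the same grasp; the last joint's range is limited). The gripper opens to 85 mm and grips with 20 to 120 N. Pads are 22 mm wide; open, the fingers measure 114 mm over their backs; the gripper's body (76 mm by 85 mm) begins 54 mm behind the grasp point. The pads swing forward as they close: fully open they stand 13 mm farther back than shut.
Start: joints at [-1.262, 0.308, 1.634, -0, 1.2, -0.07], TCP at [231.103, -580.709, 197.672] pointing down, gripper open.
Joint ranges: [-3.06, 3.06], [-0.79, 1.96], [0.05, 2.63], [-1.19, 4.34], [0.05, 2.64], [-2.94, 2.94]. Speed limits (rad/s): [2.79, 2.79, 3.14, 3.14, 3.14, 3.14].

INTERFACE

Orientations are given as a unit quaternion [x, y, z, w].
In Python, from rig import readout, optics, job, robot gives the robot as it stands.
- The arm moves only by the tool servo_tool, never from a script. Its argument "plan" is a list of rows, each an object of numbers: "dx", "dy", "dz": the shift along the tool's x, y, z in units of 40 cm (1.0 is 40 cm); "ax", "ay", "az": the turn, a rotation vector about the tool's x, y, z in units of pi rad (1.0 is pi rad); "jaw": the closure, from 0 (fully open) to 1 (shut). A call has 1 to 5 rows; each row is the pose to reach, as a shift and turn from the pose measured when the call began, along the tool's axes at that moment, turning the shorter way round; what a row does not reach only later rows make up. A row lasts 1/8 s, in which the tool goes at most 62.5 mm and 10.7 degrees, less where a joint would pass 70% of its speed; a pose out of reach is approached as far as the arm can. A call with a number of a shift or a turn outside -1 to 1 is refused whole. A call with a gripper value outside its range is refused whole. The fingers move at their own pace and stop on an object; "squeeze" is the grip in N (left out, the last holds). Time passes only in rows, so rows that repeat a pose let the fingers close. It gives the time, the measured TCP pose, the force and the opening at its end, in the units of the state.
- readout.read_state(): the state, without advancing time (a new reading comes with each control period).
- optics.grab_frame(name): name is "side" or "top" or "wrist"; returns a dict with "image" (480x640x3 uint8, red, green, blue), "z_map" (480x640 float32, mm along the optical axis (not along the pixel's ray), 0 where there is no reading), "vertical_fov" (degrees; the focal length in pixels is half the picture's height over the tangent of half this angle, whatever the lens; pixels are square), "cx", "cy" (the principal point, pixels), "dist_coeffs" ([k1, k2, p1, p2, k3] as OpenCV has them; the pictures are not rectified), "R" (3x3) and "t" (3): a world point X has camera coordinates R X + t; the wrist camera has in their place "hand_eye" (4x4, takes a point from camera to tool coordinates, whose origin is the TCP and whose axes are the flange's). Camera axes: x right, y down, z forward; pixel columns grow to the right and rows downward; lengths in mm; the calibration is good to about 2 mm. A picture is of the moment at which its call begins: read the wrist's pose just before it.
- job.sign_off(): hands the job in, once; it reports no verdict.
The state is a dict: "clock": time; "joints": joint angles; "qd": joint speeds; "effort": joint torques, N m; "position": TCP position; "tcp_rot": TCP orientation; "force": force on the tool from outside, world axes, zero at the start; "ft_torque": the same for the moment, N m; "finger_gap": opening from 0.0 (shut) to 1.0 (fully open).
Only numpy, scipy, OpenCV 4.12 (cv2) and the standard library are available. Lean on these libraries where they do the work, as an engineer would, in place of code of your own. Each camera call takes 0.05 s, during which the arm holds its last target.

TASK

Cap the filled bottle that is still open: draw the lowest white cap forward out of the leaning rod magazine, so that the other caps stay in the magazine and just settle down by one, and set it squarely and fully down over the bottle's bare neck, then let go. Leave the bottle standing upright where it is, and do not disturb the capped bottle beside it or the roll of brown tape.

Things in the scene. Friction and masses are not known exactly. Their poses are not given: they have to be found in the camera images.
- cap_chute: The cap magazine: a steel rod cage on a grey post and an 80 x 115 mm foot plate, fixed to the desk, 0.18 m high. Origin under the foot on the desk; z up, its x points backward: caps are drawn toward its -x. The column leans back (top toward +x) by 0.314 rad. Two 5 mm rods stand behind the caps, two beside them from 47 mm above the rail upward; the two lowest caps are bare at both sides.
- chute_exit (a point): Where the middle of the lowest cap belongs in the cage (axis of the column, 10 mm above the rail). The 18 mm wide rail under it runs 61 mm forward, rising 0.314 rad, square to the column. A U-bent rod gate, 18 mm wide, hangs 18 mm in front of the column's axis, its lower edge 2.7 mm above the top of the lowest cap: one cap passes under it along the rail. Hoops 51 mm wide at 62 and 118 mm above the rail.
- chute_cap_1_mid (a point): Middle of the lowest cap in the magazine, the one to use: white screw cap, 31 mm across, 20.5 mm high, ribbed side, mass 11 to 17 g. Its own z axis points from the closed end to the open end (down along the column at the start). The cavity in its open end is 24 mm wide and 17.5 mm deep; nothing needs screwing.
- chute_cap_1: The same lowest cap; origin at the middle of its closed end, 10.25 mm from the cap's middle.
- chute_cap_2_mid (a point): Middle of the second cap from below, same size; it rests on the lowest cap and drops 20.5 mm when that is gone.
- chute_cap_3_mid (a point): Middle of the third cap from below, resting on the second.
- chute_cap_4_mid (a point): Middle of the fourth and top cap, resting on the third.
- neck_top (a point): Centre of the mouth of the open bottle, 264 mm above the desk, z up along the bottle. The bottle is loose, yellow, ribbed, 68 mm across, about 0.7 kg; its bare neck is 21.6 mm across (outside), stands 21 mm above a 32 mm collar and has a 2.5 mm chamfer. A fully seated cap has its middle 7.5 mm below this point.
- capped_bottle: A loose yellow bottle of the same size that already has its white cap, 269 mm high; origin under its foot. It and the open bottle may have swapped places.
- boom_end (a point): Obstacle, always here: the black clamp at the end of the filling machine's boom, about 30 mm wide, 365 mm above the desk. The nozzle hangs below it down to about 250 mm; the boom's 10 mm bar runs from it to the left (+y), 270 to 370 mm up.
- tape_roll: Loose roll of brown packing tape lying flat, 98 mm across, 48 mm high, origin under its centre.
Things that resemble listed ones, but are neither listed nor needed, are in the scene too. Leave any yellow look-alike of the part that bears chute_cap_4_mid alone.

How it is judged:
By the outcome, as a careful person would: the job done as asked, in the order asked, and still so for the second after the job is handed in, with the robot touching nothing.
It also fails if it takes over 48 s, if anything falls off the work surface, if the arm or the gripper's body presses on something with over 40 N, if the wrist force passes 120 N, or if a joint passes its speed limit or range.

## Working session

There is one attempt and no reset: what is moved stays moved. The work goes in short steps, Python scripts to look and compute and a tool call to move; the robot and the scene stay as the last step left them, time stands still between calls to the robot, and variables do not carry over. Pictures are saved under pics/ and viewed, and the job is handed in when it is done.

Besides the shell and the picture viewer there is one more tool, called as a command line: name --argument value ..., lists and objects as JSON in quotes. servo_tool: Moves the arm, as the interface text tells. Shifts and turns lie within -1 to 1; 1 stands for 40 cm of shift or pi rad of turn. Its arguments: {"type":"object","properties":{"plan":{"type":"array"},"squeeze":{"type":"number"}},"required":["plan"]}

```bash
ls; mkdir -p pics
python3 - <<'E'
from rig import readout, optics, job, robot
import cv2,json,numpy as np,pickle
s=readout.read_state();print(s); print([ (a,getattr(robot,a)) for a in dir(robot) if not a.startswith('_')])
for n in ['side','top','wrist']:
    f=optics.grab_frame(n); pickle.dump(f,open(f'f_{n}.pkl','wb'))
    cv2.imwrite(f'pics/{n}0.png',f['image'][:,:,::-1])
    print(n,{k:v for k,v in f.items() if k not in('image','z_map')})
E
```

```text
pics
{'clock': 0.0, 'joints': array([-1.26169719e+00,  3.09020308e-01,  1.63518575e+00,  2.23969030e-06,
        1.19967146e+00, -6.96865108e-02]), 'qd': array([ 0.00111166, -0.00063239,  0.0014189 , -0.00143335, -0.00155046,
       -0.00038881]), 'effort': array([-6.74181847e-04, -4.15246975e+01, -2.76663494e+01, -2.86102158e-04,
        1.02238858e-02, -6.01334534e-06]), 'position': array([ 230.83225078, -579.85395522,  196.43799757]), 'tcp_rot': array([ 9.82118160e-01,  1.88262088e-01, -1.35394108e-04, -1.13437970e-03]), 'force': array([ 0.25713669,  0.41592808, -0.91024723]), 'ft_torque': array([-0.05201879, -0.00077885,  0.03810401]), 'finger_gap': 0.9999591420575333}
[('MotionError', <class 'rig.MotionError'>), ('grip_point_offset', 18.700000000000003)]
side {'vertical_fov': 51.36949507158227, 'cx': 324.4101437867091, 'cy': 234.32987170838567, 'dist_coeffs': array([-0.13106566,  0.        ,  0.        ,  0.        ,  0.        ]), 'R': array([[-0.99335539, -0.11505002, -0.00292761],
       [-0.04858959,  0.44231649, -0.89554183],
       [ 0.10432704, -0.88944905, -0.4449677 ]])
[... 281 characters left out ...]
33287],
       [-0.98640111,  0.02127451, -0.16297314],
       [ 0.16262898, -0.01702424, -0.98654041]]), 't': array([-158.93998933,  537.49111269,  973.58767531])}
wrist {'vertical_fov': 66.85750645762067, 'cx': 322.6171908201185, 'cy': 240.01730709994553, 'dist_coeffs': array([-0.05387637,  0.        ,  0.        ,  0.        ,  0.        ]), 'hand_eye': array([[ 1.46865754e-04, -9.62261342e-01, -2.72126972e-01,
         6.94444359e+01],
       [ 9.99999893e-01,  2.20895438e-05,  4.61585353e-04,
        -7.14202550e-02],
       [-4.38154580e-04, -2.72127011e-01,  9.62261242e-01,
        -1.76158385e+02],
       [ 0.00000000e+00,  0.00000000e+00,  0.00000000e+00,
         1.00000000e+00]])}
```

View pics/side0.png

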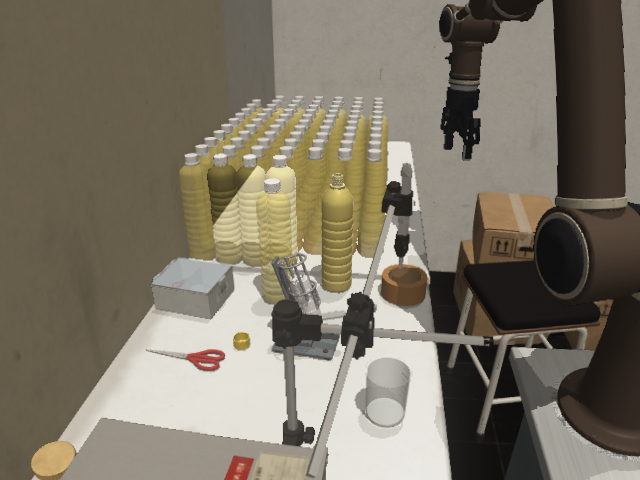

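View pics/top0.png

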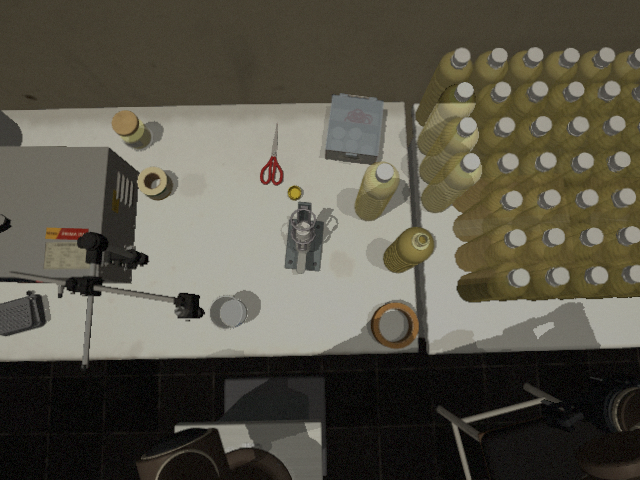

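View pics/wrist0.png

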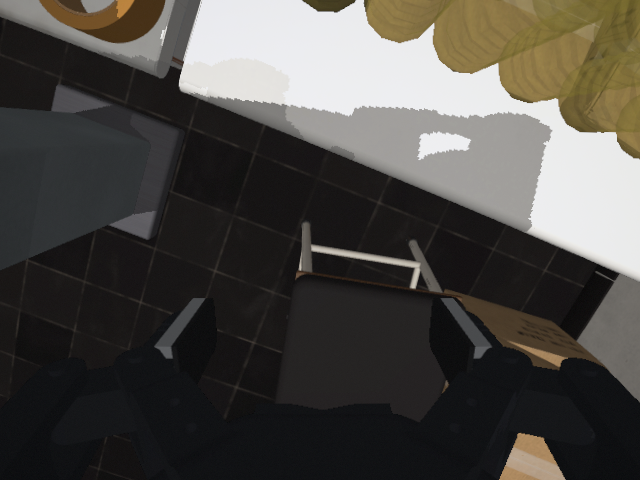

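```bash
cat > h.py <<'E'
import numpy as np,cv2,pickle
from scipy.spatial.transform import Rotation as Ro
def K(f):
    fl=240/np.tan(np.radians(f['vertical_fov'])/2); return np.array([[fl,0,f['cx']],[0,fl,f['cy']],[0,0,1.]])
def RT(f,st=None):
    if 'R' in f: return f['R'],f['t']
    H=f['hand_eye']; Rt=Ro.from_quat(st['tcp_rot']).as_matrix(); T=np.eye(4);T[:3,:3]=Rt;T[:3,3]=st['position']
    M=np.linalg.inv(T@H); return M[:3,:3],M[:3,3]
def ray(f,uv,st=None):
    R,t=RT(f,st); n=cv2.undistortPoints(np.array([[uv]],float),K(f),f['dist_coeffs'])[0,0]
    return -R.T@t, R.T@np.array([n[0],n[1],1.])
def plane(f,uv,z,st=None):
    o,d=ray(f,uv,st); return o+d*(z-o[2])/d[2]
def tri(*rs):
    A=np.zeros((3,3));b=np.zeros(3)
    for o,d in rs:
        d=d/np.linalg.norm(d);P=np.eye(3)-np.outer(d,d);A+=P;b+=P@o
    x=np.linalg.solve(A,b); return x,[np.linalg.norm(np.cross(x-o,d/np.linalg.norm(d))) for o,d in rs]
def proj(f,X,st=None):
    R,t=RT(f,st); return cv2.projectPoints(np.atleast_2d(np.array(X,float)),cv2.Rodrigues(R)[0],t,K(f),f['dist_coeffs'])[0][:,0]
def dep(f,st=None):
    # world cloud HxWx3
    z=f['z_map'];v,u=np.mgrid[:480,:640];n=cv2.undistortPoints(np.stack([u,v],-1).reshape(-1,1,2).astype(float),K(f),f['dist_coeffs']).reshape(480,640,2)
    C=np.dstack([n*z[...,None],z]);R,t=RT(f,st);W=(C-t)@R; W[z==0]=np.nan; return W
def load(n): return pickle.load(open(f'f_{n}.pkl','rb'))
def crop(f,u0,v0,u1,v1,s,name):
    cv2.imwrite(f'pics/{name}.png',cv2.resize(f['image'][v0:v1,u0:u1,::-1],None,fx=s,fy=s,interpolation=cv2.INTER_CUBIC))
E
python3 - <<'E'
from h import *
t=load('top');s=load('side')
crop(t,270,150,450,290,4,'topc');crop(s,240,150,440,360,2.8,'sidec')
W=dep(t)
for n,uv,z in [('mouth',(421,241),264),('cap',(385,173),269),('tape',(396,324),48),('yellowcap',(295,192),20),('clamp',(187,306),365),('glass',(229,312),0)]:
    print(n,plane(t,uv,z).round(1),W[uv[1],uv[0]].round(1))
E
```

```text
mouth [ 498.1 -337.9  264. ] [ 500.6 -341.4  249.2]
cap [ 619.8 -280.4  269. ] [ 621. -281.  265.]
tape [ 355.2 -324.4   48. ] [ 354.5 -332.9   -1.8]
yellowcap [ 658.6 -111.7   20. ] [ 6.641e+02 -1.109e+02  5.000e-01]
clamp [392.3  34.8 365. ] [391.9  31.5 376.8]
glass [389.9  40.8   0. ] [ 3.899e+02  4.080e+01 -2.000e-01]
```

View pics/topc.png

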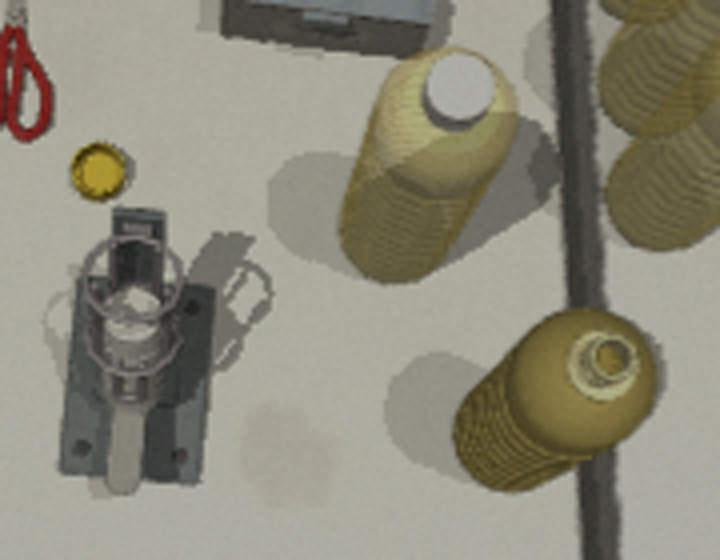

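View pics/sidec.png

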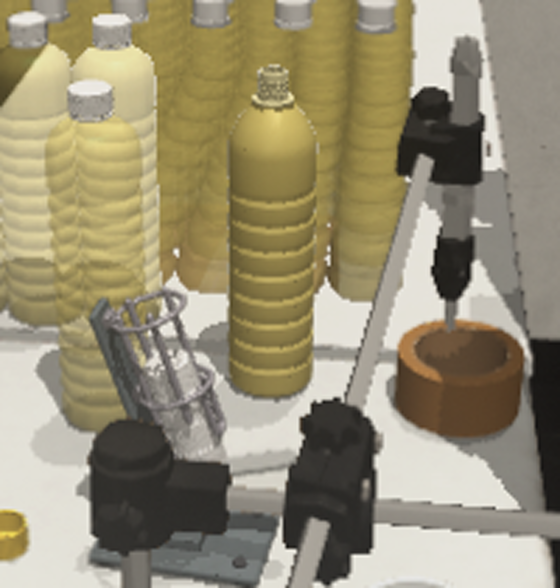

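Run:
```python
from h import *
t=load('top');s=load('side')
print(proj(s,[[392,35,365],[498,-338,264],[560,-120,0]]).round())
for uv in [(289.5,219.5),(285,268.2),(320.7,271),(323.7,221.5)]: print(plane(t,uv,8).round(1))
W=dep(t)
# depth column around chute
for uv in [(300,270),(301,262),(303,225),(303,232),(303,238),(304,245),(303,205),(316,262),(290,262)]: print(uv,W[uv[1],uv[0]].round(1))
# open bottle mouth from two views
o=[ray(t,(421,241)),ray(s,(337,176))]
print(tri(*o))
```

```text
[[397. 202.]
 [338. 175.]
 [294. 346.]]
[597.  -97.7   8. ]
[484.9 -86.2   8. ]
[ 476.8 -166.6    8. ]
[ 590.7 -176.1    8. ]
(300, 270) [ 472.1 -122.3   81.8]
(301, 262) [ 489.5 -124.6   77.5]
(303, 225) [ 556.  -131.7  140.8]
(303, 232) [ 541.2 -131.5  143.7]
(303, 238) [ 530.7 -131.1  134.7]
(304, 245) [ 519.4 -132.4  116.6]
(303, 205) [ 589.3 -133.1  172.1]
(316, 262) [ 496.5 -156.4   15.5]
(290, 262) [498.2 -97.9  12.3]
(array([ 499.70178535, -338.4404161 ,  261.66598318]), [np.float64(1.172684934680718), np.float64(1.1726849346807235)])
```

```bash
cat >> h.py <<'E'
def rot(p,psi):
    c,s=np.cos(p),np.sin(p); z=np.array([c*np.cos(psi),c*np.sin(psi),-s]);x=np.array([s*np.cos(psi),s*np.sin(psi),c]);return np.c_[x,np.cross(z,x),z]
def cmd(pos,R):
    from rig import readout
    st=readout.read_state();Rc=Ro.from_quat(st['tcp_rot']).as_matrix()
    d=Rc.T@(np.array(pos)-st['position'])/400;a=Ro.from_matrix(Rc.T@R).as_rotvec()/np.pi
    print('d',d.round(4),'a',a.round(4),'clock',st['clock'],'q',st['joints'].round(2))
E
python3 - <<'E'
from h import *
R=rot(np.radians(48),-.093); cmd(np.array([531,-130,73])-R[:,2]*180,R)
E
```

```text
d [ 0.845  -0.9047 -0.0234] a [-0.0556  0.229   0.1431] clock 0.15 q [-1.26  0.31  1.63 -0.    1.2  -0.07]
```

servo_tool --plan '[{"dx":0.845,"dy":-0.905,"dz":-0.03,"ax":-0.0556,"ay":0.229,"az":0.143,"jaw":0.3},{"dx":0.845,"dy":-0.905,"dz":-0.03,"ax":-0.0556,"ay":0.229,"az":0.143,"jaw":0.3},{"dx":0.845,"dy":-0.905,"dz":-0.03,"ax":-0.0556,"ay":0.229,"az":0.143,"jaw":0.3},{"dx":0.845,"dy":-0.905,"dz":-0.03,"ax":-0.0556,"ay":0.229,"az":0.143,"jaw":0.3},{"dx":0.845,"dy":-0.905,"dz":-0.03,"ax":-0.0556,"ay":0.229,"az":0.143,"jaw":0.3}]'

```text
clock: 0.78
position: [344.3, -287.6, 204.2]
tcp_rot: [0.932, -0.046, 0.359, 0.016]
force: [1.2, 0.2, 0.7]
finger_gap: 0.7
```

Run:
```python
from h import *
R=rot(np.radians(48),-.093); cmd(np.array([531,-130,73])-R[:,2]*180,R)
```

```text
d [ 0.0965 -0.4362  0.0803] a [ 0.0003 -0.0009 -0.0015] clock 0.775 q [-1.33 -0.3   2.43  0.89  0.95 -0.18]
```

servo_tool --plan '[{"dx":0.0965,"dy":-0.436,"dz":0.08},{"dx":0.0965,"dy":-0.436,"dz":0.08},{"dx":0.0965,"dy":-0.436,"dz":0.08},{"dx":0.0965,"dy":-0.436,"dz":0.08},{"dx":0.0965,"dy":-0.436,"dz":0.08}]'

```text
invalid input at $.plan[0]: expected keys dx, dy, dz, ax, ay, az, jaw
```

Run:
```python
from h import *
from rig import readout,optics
R=rot(np.radians(48),-.093); cmd(np.array([531,-130,73])-R[:,2]*180,R)
st=readout.read_state(); f=optics.grab_frame('wrist'); pickle.dump((st,f),open('w1.pkl','wb'))
cv2.imwrite('pics/w1.png',f['image'][:,:,::-1])
```

```text
d [ 0.0965 -0.4362  0.0803] a [ 0.0003 -0.0009 -0.0015] clock 0.775 q [-1.33 -0.3   2.43  0.89  0.95 -0.18]
```

View pics/w1.png

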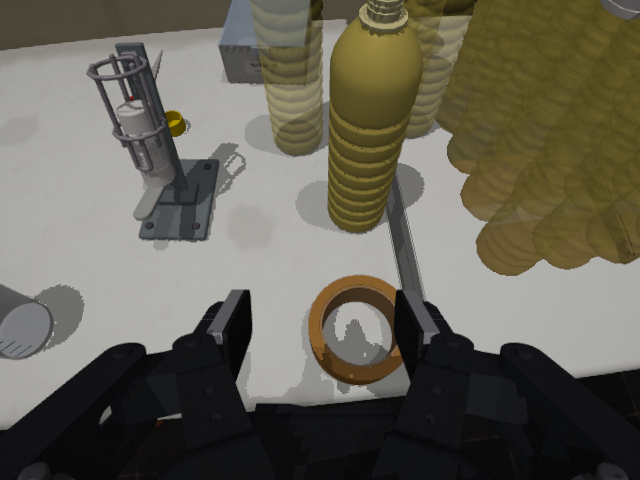

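servo_tool --plan '[{"dx":0.0965,"dy":-0.436,"dz":0.08,"ax":0,"ay":0,"az":0,"jaw":0.3},{"dx":0.0965,"dy":-0.436,"dz":0.08,"ax":0,"ay":0,"az":0,"jaw":0.3},{"dx":0.0965,"dy":-0.436,"dz":0.08,"ax":0,"ay":0,"az":0,"jaw":0.3},{"dx":0.0965,"dy":-0.436,"dz":0.08,"ax":0,"ay":0,"az":0,"jaw":0.3},{"dx":0.0965,"dy":-0.436,"dz":0.08,"ax":0,"ay":0,"az":0,"jaw":0.3}]'

```text
clock: 1.45
position: [408.7, -100.6, 201.7]
tcp_rot: [0.933, -0.043, 0.358, 0.005]
force: [-0.7, -0.8, 0.6]
finger_gap: 0.702
```

Run:
```python
from h import *
from rig import readout,optics
R=rot(np.radians(48),-.093); cmd(np.array([531,-130,73])-R[:,2]*180,R)
st=readout.read_state(); f=optics.grab_frame('wrist'); pickle.dump((st,f),open('w2.pkl','wb'))
cv2.imwrite('pics/w2.png',f['image'][:,:,::-1])
```

```text
d [ 0.0163  0.0446 -0.0036] a [-0.0069  0.     -0.0024] clock 1.45 q [-0.69 -0.61  2.6   0.7   0.65  0.51]
```

View pics/w2.png

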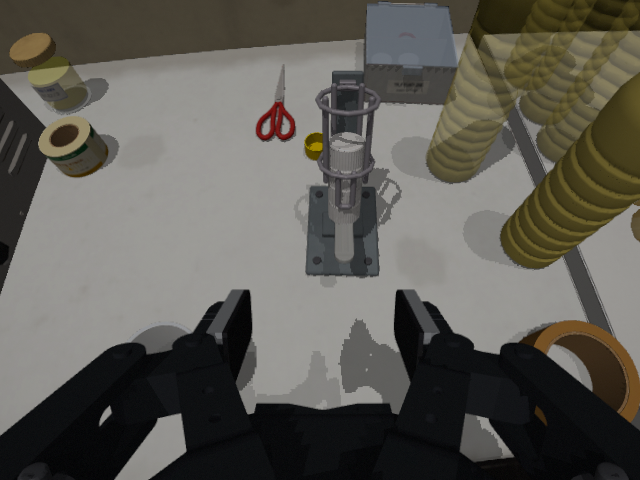

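Run:
```python
from h import *
st,f=pickle.load(open('w2.pkl','rb'));crop(f,290,60,410,290,2.6,'w2a')
cv2.imwrite('pics/w2c.png',cv2.resize(f['image'][125:285,295:395,::-1],None,fx=6,fy=3.7*1,interpolation=cv2.INTER_CUBIC)) if 0 else crop(f,300,140,390,282,4.2,'w2c')
crop(f,300,60,390,200,4.2,'w2d')
```

```text
(no output)
```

View pics/w2c.png

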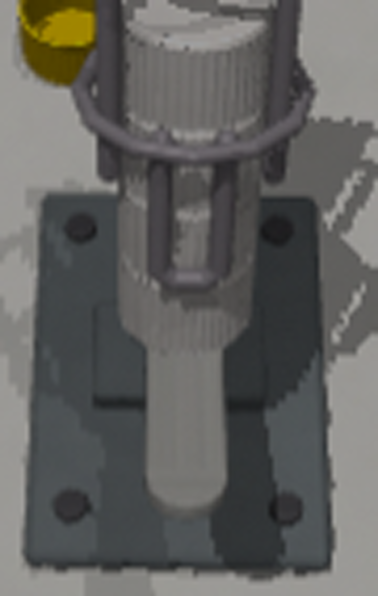

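View pics/w2d.png

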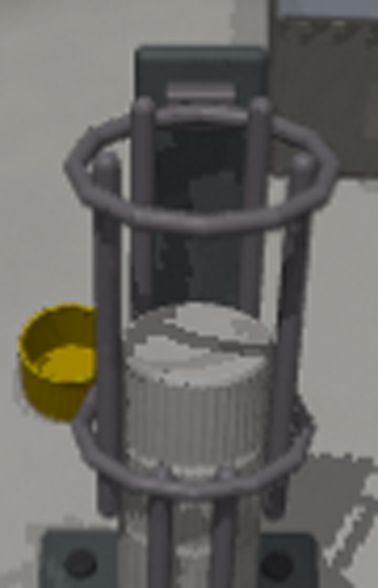

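Run:
```python
from h import *
st,f=pickle.load(open('w2.pkl','rb'));W=dep(f,st)
def P(cu,cv,o): return (o[0]+cu/4.2,o[1]+cv/4.2)
A=(300,140);B=(300,60)
# plate heights
for uv in [(312,210),(375,210),(311,262),(374,265)]: print('plate',W[uv[1],uv[0]].round(1))
for c in [(43,197),(318,199),(330,570),(25,565)]: print('corner',plane(f,P(*c,A),10,st).round(1))
# rail centre line: crop u ~186, v 360..500
for v in [370,400,430,460,490,500]:
    u=P(186,v,A);i=int(round(u[1]));j=int(round(u[0]));print('rail',(j,i),W[i,j].round(1), [W[i,k].round(0)[2] for k in range(j-10,j+11,2)])
# cap1 front surface
for v in [290,310,330]:
    u=P(186,v,A);i=int(round(u[1]));j=int(round(u[0]));print('cap1',W[i,j].round(1),W[i,j-12].round(1),W[i,j+12].round(1))
# cap4 top
for c in [(200,345),(150,330),(250,335),(200,310),(200,375)]:
    u=P(*c,B);print('cap4top',W[int(round(u[1])),int(round(u[0]))].round(1))
```

```text
plate [564.3 -96.9  10.4]
plate [ 558.1 -170.9    9. ]
plate [498.3 -91.1  10.3]
plate [ 488.3 -159.3   10.3]
corner [597.5 -97.1  10. ]
corner [ 589.1 -176.4   10. ]
corner [ 475.7 -162.5   10. ]
corner [484.3 -84.6  10. ]
rail (344, 228) [ 505.2 -126.4   70.4] [np.float64(21.0), np.float64(70.0), np.float64(71.0), np.float64(71.0), np.float64(72.0), np.float64(70.0), np.float64(70.0), np.float64(71.0), np.float64(72.0), np.float64(70.0), np.float64(21.0)]
rail (344, 235) [ 495.6 -125.2   74.6] [np.float64(20.0), np.float64(74.0), np.float64(74.0), np.float64(74.0), np.float64(74.0), np.float64(75.0), np.float64(74.0), np.float64(74.0), np.float64(75.0), np.float64(74.0), np.float64(20.0)]
rail (344, 242) [ 487.1 -124.2   77.1] [np.float64(76.0), np.float64(77.0), np.float64(76.0), np.float64(76.0), np.float64(77.0), np.float64(77.0), np.float64(77.0), np.float64(77.0), np.float64(77.0), np.float64(77.0), np.float64(11.0)]
rail (344, 250) [ 478.1 -123.1   79.3] [np.float64(79.0), np.float64(80.0), np.float64(80.0), np.float64(80.0), np.float64(80.0), np.float64(79.0), np.float64(81.
[... 228 characters left out ...]
loat64(82.0), np.float64(82.0), np.float64(82.0), np.float64(83.0), np.float64(10.0)]
rail (344, 259) [ 467.8 -121.9   82.6] [np.float64(10.0), np.float64(81.0), np.float64(83.0), np.float64(83.0), np.float64(84.0), np.float64(83.0), np.float64(83.0), np.float64(83.0), np.float64(83.0), np.float64(80.0), np.float64(11.0)]
cap1 [ 511.3 -126.2   95.6] [ 520.3 -116.2   82.3] [ 518.2 -138.9   82.1]
cap1 [ 514.1 -127.    81.6] [ 517.8 -116.    77.2] [ 516.  -138.9   76.5]
cap1 [ 511.6 -126.9   76.5] [ 515.7 -115.8   71.3] [ 514.5 -139.2   69.3]
cap4top [ 547.  -132.1  143.7]
cap4top [ 552.7 -122.6  142. ]
cap4top [ 548.5 -142.4  143.3]
cap4top [ 559.6 -133.7  139.4]
cap4top [ 537.  -130.8  146.8]
```

```bash
cat >> h.py <<'E'
M=np.array([526.5,-129.2,75.2]);YAW=-.107
Rg=rot(np.radians(48),YAW)
G=M+13.7*Rg[:,2]-4.3*Rg[:,0]
E
python3 - <<'E'
from h import *
cmd(G-Rg[:,2]*60,Rg)
E
```

```text
d [0.0004 0.0451 0.3193] a [-0.0092  0.0001  0.0002] clock 1.5 q [-0.69 -0.61  2.6   0.7   0.65  0.51]
```

servo_tool --plan '[{"dx":0,"dy":0.045,"dz":0.12,"ax":-0.009,"ay":0,"az":0,"jaw":0.42},{"dx":0,"dy":0.045,"dz":0.22,"ax":-0.009,"ay":0,"az":0,"jaw":0.42},{"dx":0,"dy":0.045,"dz":0.32,"ax":-0.009,"ay":0,"az":0,"jaw":0.42},{"dx":0,"dy":0.045,"dz":0.32,"ax":-0.009,"ay":0,"az":0,"jaw":0.42},{"dx":0,"dy":0.045,"dz":0.32,"ax":-0.009,"ay":0,"az":0,"jaw":0.42}]'

```text
clock: 2.12
position: [492.1, -127.5, 104.9]
tcp_rot: [0.933, -0.052, 0.356, 0.019]
force: [0.3, 0.6, 0.3]
finger_gap: 0.577
```

Run:
```python
from h import *
from rig import readout,optics
cmd(G-Rg[:,2]*20,Rg)
st=readout.read_state(); f=optics.grab_frame('wrist'); pickle.dump((st,f),open('w3.pkl','wb'))
cv2.imwrite('pics/w3.png',f['image'][:,:,::-1])
```

```text
d [ 0.0037 -0.0051  0.097 ] a [ 0.0003  0.001  -0.001 ] clock 2.125 q [-0.53 -0.07  2.52  1.54  0.28 -0.29]
```

View pics/w3.png

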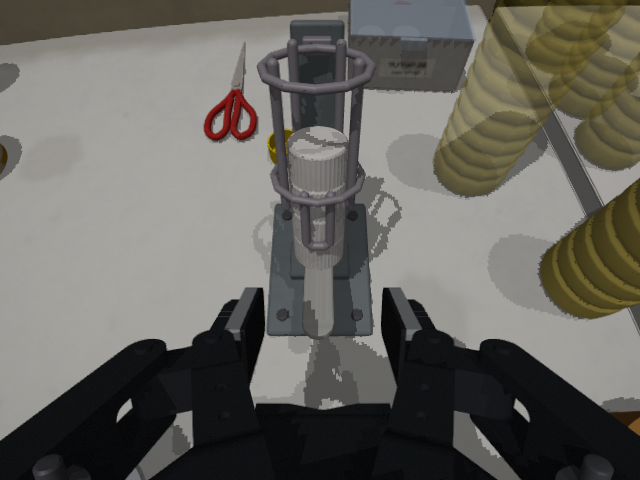

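Run:
```python
from h import *
st,f=pickle.load(open('w3.pkl','rb'));W=dep(f,st)
crop(f,260,120,380,345,2.6,'w3c')
# in chute frame coords: origin at rail point on axis
u=np.array([.309*np.cos(YAW),.309*np.sin(YAW),.951]);fw=np.array([-.951*np.cos(YAW),-.951*np.sin(YAW),.309]);l=np.cross(u,fw)
O=M-10.25*u
D=W-O; a=D@fw;b=D@l;c=D@u
rail=(a>20)&(a<65)&(abs(b)<14)&(abs(c)<6)
print('rail n',rail.sum(),'c med',np.median(c[rail]),'a max',a[rail].max())
for lo in (22,30,40,50):
    m=rail&(a>lo)&(a<lo+8);k=np.median(c[m]);print(lo,'b',np.percentile(b[m],[1,50,99]).round(1),'c',k.round(2))
top=(abs(c-82)<4)&(abs(b)<20)&(abs(a)<22);print('top',top.sum(),np.median(c[top]),'a',np.percentile(a[top],[1,99]).round(1),'b',np.percentile(b[top],[1,99]).round(1))
c1=(c>2)&(c<16)&(abs(b)<17)&(a>5)&(a<22)
m=c1&(abs(b)<4);print('cap1 front a',np.percentile(a[m],[10,50,90]).round(1),'b',np.percentile(b[c1],[1,99]).round(1))
```

```text
rail n 1838 c med -0.24421690064830526 a max 61.01926035857556
22 b [-9.6 -1.   7.5] c -0.1
30 b [-9.9 -1.   7.9] c -0.2
40 b [-10.   -0.9   7.7] c -0.27
50 b [-9.8 -1.4  7.5] c -0.33
top 2420 81.53474501209122 a [-15.4  14.5] b [-19.2  18. ]
cap1 front a [13.5 14.2 15. ] b [-14.7  13.1]
```

View pics/w3c.png

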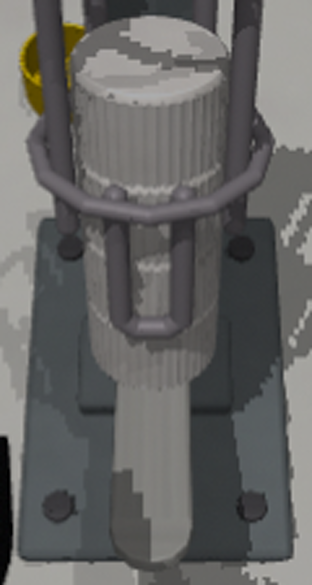

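```bash
sed -i 's/^M=.*;YAW/M=np.array([527.2,-128.2,74.9]);YAW/' h.py
python3 - <<'E'
from h import *
cmd(G-Rg[:,2]*15,Rg);cmd(G,Rg)
E
```

```text
d [ 0.003  -0.0073  0.1123] a [ 0.0003  0.0006 -0.0007] clock 2.175 q [-0.53 -0.07  2.52  1.54  0.28 -0.29]
d [ 0.0031 -0.0073  0.1498] a [ 0.0003  0.0006 -0.0007] clock 2.175 q [-0.53 -0.07  2.52  1.54  0.28 -0.29]
```

servo_tool --plan '[{"dx":0.003,"dy":-0.007,"dz":0.04,"ax":0,"ay":0,"az":0,"jaw":0.42},{"dx":0.003,"dy":-0.007,"dz":0.08,"ax":0,"ay":0,"az":0,"jaw":0.42},{"dx":0.003,"dy":-0.007,"dz":0.112,"ax":0,"ay":0,"az":0,"jaw":0.42},{"dx":0.003,"dy":-0.007,"dz":0.112,"ax":0,"ay":0,"az":0,"jaw":0.42}]'

```text
clock: 2.68
position: [523.2, -129.1, 73.4]
tcp_rot: [0.932, -0.052, 0.357, 0.019]
force: [0.1, 0.3, -1.0]
finger_gap: 0.584
```

Run:
```python
from h import *
from rig import optics
cmd(G,Rg)
f=optics.grab_frame('wrist');cv2.imwrite('pics/w4.png',f['image'][:,:,::-1])
```

```text
d [-0.0009 -0.0033  0.038 ] a [ 0.0007  0.0005 -0.0012] clock 2.675 q [-0.48  0.09  2.46  1.99  0.27 -0.72]
```

View pics/w4.png

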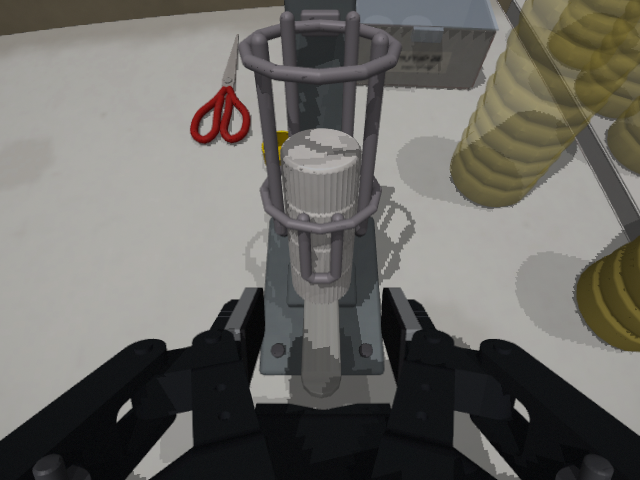

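servo_tool --plan '[{"dx":-0.001,"dy":-0.003,"dz":0.02,"ax":0,"ay":0,"az":0,"jaw":0.42},{"dx":-0.001,"dy":-0.003,"dz":0.038,"ax":0,"ay":0,"az":0,"jaw":0.42},{"dx":-0.001,"dy":-0.003,"dz":0.038,"ax":0,"ay":0,"az":0,"jaw":0.42},{"dx":-0.001,"dy":-0.003,"dz":0.038,"ax":0,"ay":0,"az":0,"jaw":0.42}]'

```text
clock: 3.22
position: [532.9, -129.1, 62.7]
tcp_rot: [0.932, -0.052, 0.358, 0.02]
force: [0.6, -0.2, 0.3]
finger_gap: 0.582
```

Run:
```python
from h import *
from rig import optics,readout
cmd(G,Rg);print(readout.read_state()['force'])
```

```text
d [-0.001  -0.0006  0.002 ] a [ 0.0008  0.0001 -0.0009] clock 3.225 q [-0.47  0.14  2.45  2.12  0.28 -0.84]
[ 0.59726955 -0.17814828  0.34076166]
```

servo_tool --plan '[{"dx":-0.001,"dy":-0.0005,"dz":0.002,"ax":0,"ay":0,"az":0,"jaw":0.6},{"dx":-0.001,"dy":-0.0005,"dz":0.002,"ax":0,"ay":0,"az":0,"jaw":0.8},{"dx":-0.001,"dy":-0.0005,"dz":0.002,"ax":0,"ay":0,"az":0,"jaw":0.8},{"dx":-0.001,"dy":-0.0005,"dz":0.002,"ax":0,"ay":0,"az":0,"jaw":0.8}]' --squeeze 25

```text
clock: 3.72
position: [533.1, -129.2, 61.9]
tcp_rot: [0.932, -0.052, 0.358, 0.02]
force: [-1.6, -0.6, 1.8]
finger_gap: 0.202
```

Run:
```python
from h import *
from rig import optics,readout
cmd(G,Rg);s=readout.read_state();print(s['force'],s['finger_gap']*85)
Rc=Ro.from_quat(s['tcp_rot']).as_matrix()
fw=np.array([-.951*np.cos(YAW),-.951*np.sin(YAW),.309]);print('fw tool /400 per mm',Rc.T@fw/400)
f=optics.grab_frame('wrist');cv2.imwrite('pics/w5.png',f['image'][:,:,::-1])
```

```text
d [-0.0001 -0.0009  0.0001] a [ 0.001   0.0002 -0.0011] clock 3.725 q [-0.47  0.15  2.45  2.13  0.28 -0.85]
[-1.60032329 -0.64355995  1.81678605] 17.16887764899774
fw tool /400 per mm [-1.25108700e-03  1.10489030e-05 -2.16423699e-03]
```

View pics/w5.png

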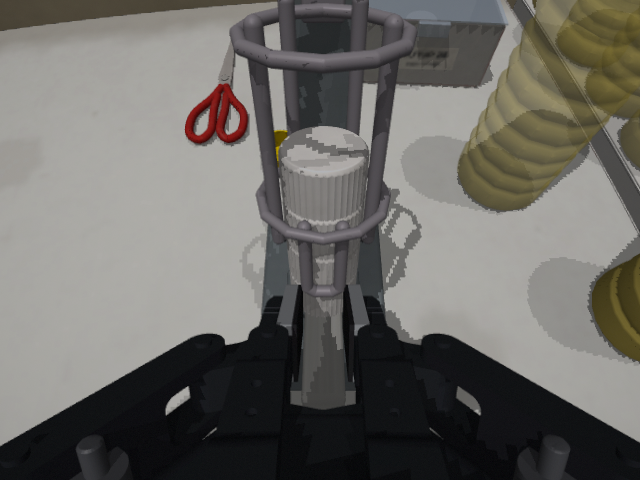

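Run:
```python
from h import *
from rig import optics,readout
s=readout.read_state();f=optics.grab_frame('wrist');pickle.dump((s,f),open('w5.pkl','wb'))
crop(f,240,200,410,420,2.7,'w5c')
Rc=Ro.from_quat(s['tcp_rot']).as_matrix();T=s['position']
print('TCP',proj(f,[T,T-18.7*Rc[:,2],M,M-15.5*np.array([.951,-.1,-.309]),T+9*Rc[:,1],T-9*Rc[:,1]],s).round(0))
W=dep(f,s)
L=(W-T)@Rc
for v in (290,300,310,330,350,370): print(v,[ (u,L[v,u].round(0).tolist()) for u in (285,296,325,352,362)])
```

```text
TCP [[323. 276.]
 [323. 291.]
 [322. 278.]
 [323. 306.]
 [340. 276.]
 [306. 276.]]
290 [(285, [11.0, -15.0, -43.0]), (296, [11.0, -11.0, -43.0]), (325, [10.0, 1.0, -39.0]), (352, [11.0, 11.0, -43.0]), (362, [-27.0, 26.0, 44.0])]
300 [(285, [11.0, -14.0, -52.0]), (296, [12.0, -10.0, -53.0]), (325, [-0.0, 1.0, -28.0]), (352, [11.0, 11.0, -52.0]), (362, [11.0, 14.0, -52.0])]
310 [(285, [11.0, -13.0, -61.0]), (296, [11.0, -9.0, -61.0]), (325, [-7.0, 1.0, -24.0]), (352, [11.0, 10.0, -60.0]), (362, [11.0, 14.0, -60.0])]
330 [(285, [13.0, -12.0, -77.0]), (296, [9.0, -9.0, -71.0]), (325, [-15.0, 1.0, -29.0]), (352, [9.0, 9.0, -71.0]), (362, [12.0, 12.0, -76.0])]
350 [(285, [12.0, -11.0, -87.0]), (296, [2.0, -9.0, -71.0]), (325, [-20.0, 1.0, -36.0]), (352, [2.0, 10.0, -71.0]), (362, [12.0, 11.0, -87.0])]
370 [(285, [14.0, -10.0, -98.0]), (296, [-6.0, -9.0, -70.0]), (325, [-25.0, 1.0, -44.0]), (352, [-6.0, 10.0, -71.0]), (362, [17.0, 9.0, -103.0])]
```

View pics/w5c.png

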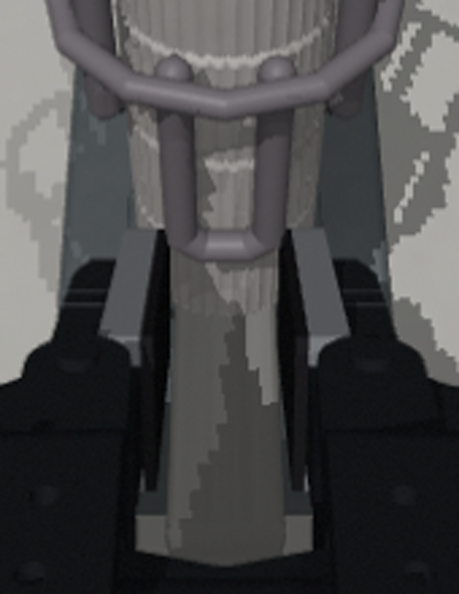

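Run:
```python
from h import *
for n in ('w2','w3','w5'):
    s,f=pickle.load(open(n+'.pkl','rb'));W=dep(f,s)
    Rc=Ro.from_quat(s['tcp_rot']).as_matrix();L=(W-s['position'])@Rc
    m=np.isfinite(L).all(-1)&(L[...,2]<0)&(abs(L[...,0])<13)&(abs(L[...,1])<45)&(abs(L[...,1])>7)
    v,u=np.where(m); z=L[m][:,2]; k=z>np.percentile(z,90)
    print(n,s['finger_gap'],'maxz',np.percentile(z,[50,90,98,100]).round(1)); 
    for q in np.argsort(-z)[:600:60]: print(u[q],v[q],L[v[q],u[q]].round(0))
    print(f['z_map'][290:330:10,200:460:20].round(0))
s=load('side');crop(s,440,80,500,170,6,'sg')
import pickle
st={'position':np.array([231,-580,197.])}
print(proj(s,[[230.8,-579.9,196.4],[230.8,-579.9,236.4]]))
W=dep(s); print([W[v,u].round(0) for u,v in [(467,156),(468,152),(449,148),(476,140)]])
```

```text
w2 0.7019313437176766 maxz [-90.4 -53.9 -43.7 -37.8]
395 301 [  4.  30. -38.]
250 316 [ -2. -30. -40.]
248 298 [  7. -30. -41.]
397 299 [  7.  30. -42.]
248 302 [  6. -30. -43.]
401 291 [ 11.  31. -44.]
397 318 [ -1.  30. -44.]
397 323 [ -2.  30. -45.]
246 296 [ 10. -30. -46.]
231 292 [ 12. -36. -46.]
[[399. 399. 143. 397. 398. 397. 397. 395. 395. 394. 144. 394. 393.]
 [394. 395. 135. 392. 392. 392. 392. 391. 390. 388. 141. 134. 387.]
 [387. 126. 131. 387. 387. 385. 387. 386. 385. 385. 139. 128. 384.]
 [128. 120. 129. 381. 384. 382. 381. 381. 380. 380. 141. 119. 127.]]
w3 0.5768855985164416 maxz [-89.3 -54.3 -42.7 -35.7]
382 299 [  4.  25. -36.]
382 318 [ -4.  25. -38.]
383 304 [  3.  25. -40.]
259 287 [ 11. -26. -40.]
401 288 [ 11.  31. -41.]
392 289 [ 11.  27. -42.]
260 291 [ 11. -25. -43.]
408 299 [  7.  34. -44.]
384 328 [ -5.  25. -44.]
392 292 [ 11.  27. -45.]
[[294. 295. 294. 145. 281. 284. 217. 283. 283. 293. 143. 295. 294.]
 [292. 291. 135. 144. 280. 280. 212. 278. 279. 291. 133. 292. 290.]
 [286. 288. 127. 144. 273. 276. 208. 276. 274. 288. 127. 135. 288.]
 [285. 128. 119. 144. 274. 273. 202. 272. 274. 285. 120. 128. 283.]]
w5 0.20283928787770528 maxz [-96.  -69.  -40.5 -15.3]
355 283 [  3.  15. -15.]
341 308 [ -8.   8. -20.]
353 282 [  6.  14. -21.]
304 302 [ -4.  -9. -23.]
305 321 [-13.  -8. -24.]
354 274 [ 11.  14. -25.]
347 283 [  7.  11. -27.]
299 280 [ 10. -10. -29.]
302 295 [  6.  -9. -36.]
347 284 [ 12.  10. -38.]
[[249. 250. 250. 249. 239. 144. 148. 146. 143. 238. 249. 249. 250.]
 [247. 246. 246. 247. 143. 139. 162. 165. 135. 235. 247. 247. 246.]
 [244. 244. 242. 243. 127. 137. 166. 171. 127. 134. 244. 244. 244.]
 [241. 241. 240. 128. 119. 138. 170. 170. 120. 128. 242. 240. 241.]]
[[454.19270211 172.57876524]
 [455.87082888 157.1142052 ]]
[array([ 213., -527.,  257.]), array([ 213., -525.,  267.]), array([ 244., -620.,  247.]), array([ 200., -514.,  299.])]
```

View pics/sg.png

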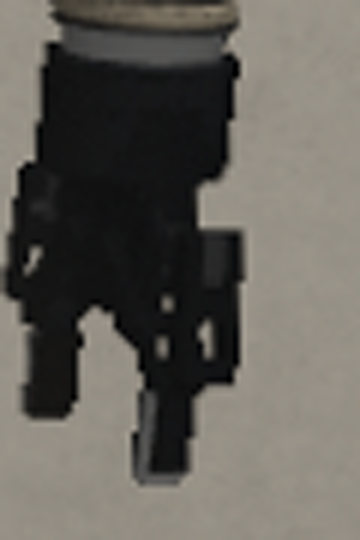

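servo_tool --plan '[{"dx":0,"dy":-0.001,"dz":0,"ax":0,"ay":0,"az":0,"jaw":0.42},{"dx":0,"dy":-0.001,"dz":0,"ax":0,"ay":0,"az":0,"jaw":0.42},{"dx":0,"dy":-0.001,"dz":0.02,"ax":0,"ay":0,"az":0,"jaw":0.42},{"dx":0,"dy":-0.001,"dz":0.04,"ax":0,"ay":0,"az":0,"jaw":0.42},{"dx":0,"dy":-0.001,"dz":0.06,"ax":0,"ay":0,"az":0,"jaw":0.42}]'

```text
clock: 4.45
position: [549.3, -130.3, 43.8]
tcp_rot: [0.932, -0.052, 0.358, 0.02]
force: [0.0, -0.5, -0.1]
finger_gap: 0.581
```

```bash
sed -i 's/^G=.*/G=M+53.7*Rg[:,2]-4.3*Rg[:,0]/' h.py
python3 - <<'E'
from h import *
from rig import optics,readout
cmd(G,Rg);s=readout.read_state();print(s['force'],s['finger_gap']*85)
f=optics.grab_frame('wrist');cv2.imwrite('pics/w6.png',f['image'][:,:,::-1])
W=dep(f,s)
u=np.array([.309*np.cos(YAW),.309*np.sin(YAW),.951]);fw=np.array([-.951*np.cos(YAW),-.951*np.sin(YAW),.309]);l=np.cross(u,fw)
O=M-10.25*u;D=W-O; a=D@fw;b=D@l;c=D@u
rail=(a>20)&(a<65)&(abs(b)<14)&(abs(c)<6)
print('rail',np.median(c[rail]),np.percentile(b[rail],[1,99]),a[rail].max())
top=(abs(c-82)<4)&(abs(b)<20)&(abs(a)<22);print('top',np.median(c[top]),np.percentile(a[top],[1,99]).round(1))
E
```

```text
d [0.0001 0.0005 0.0393] a [ 0.0009  0.0002 -0.0009] clock 4.45 q [-0.45  0.23  2.41  2.29  0.3  -1.  ]
[ 0.03081639 -0.45132551 -0.10904022] 49.414054791110296
rail -0.28835800521545163 [-8.73208236  8.94171886] 40.06702640443973
top 81.60106476397335 [-14.8  15. ]
```

View pics/w6.png

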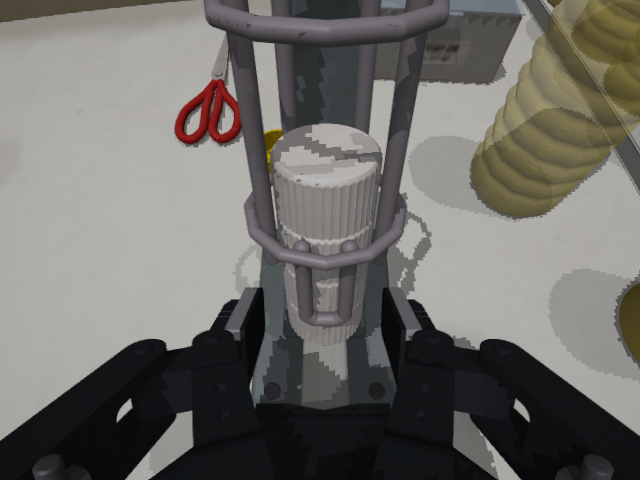

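Run:
```python
from h import *
for n in ('w2','w5'):
    s,f=pickle.load(open(n+'.pkl','rb'));W=dep(f,s)
    Rc=Ro.from_quat(s['tcp_rot']).as_matrix();L=(W-s['position'])@Rc
    for v in (395,400,405,410,420,440,470): print(n,v,[L[v,u].round(0).tolist() for u in (270,300,322,350,380)])
```

```text
w2 395 [[-171.0, -51.0, 120.0], [-170.0, -22.0, 119.0], [-170.0, -1.0, 119.0], [-170.0, 26.0, 119.0], [-170.0, 55.0, 118.0]]
w2 400 [[-175.0, -51.0, 118.0], [-173.0, -22.0, 115.0], [-174.0, -1.0, 116.0], [-173.0, 26.0, 115.0], [-173.0, 55.0, 115.0]]
w2 405 [[10.0, -12.0, -107.0], [-177.0, -22.0, 113.0], [-177.0, -1.0, 113.0], [10.0, 6.0, -107.0], [10.0, 13.0, -106.0]]
w2 410 [[10.0, -12.0, -109.0], [10.0, -5.0, -108.0], [10.0, -0.0, -108.0], [10.0, 6.0, -108.0], [10.0, 13.0, -108.0]]
w2 420 [[12.0, -11.0, -113.0], [11.0, -5.0, -112.0], [11.0, -0.0, -113.0], [11.0, 6.0, -113.0], [11.0, 12.0, -113.0]]
w2 440 [[11.0, -11.0, -118.0], [10.0, -5.0, -117.0], [11.0, -0.0, -118.0], [11.0, 5.0, -117.0], [12.0, 11.0, -118.0]]
w2 470 [[20.0, -8.0, -132.0], [12.0, -4.0, -125.0], [12.0, -0.0, -126.0], [11.0, 5.0, -125.0], [20.0, 9.0, -133.0]]
w5 395 [[17.0, -11.0, -112.0], [-82.0, -14.0, 10.0], [-30.0, -0.0, -53.0], [-82.0, 17.0, 11.0], [17.0, 12.0, -111.0]]
w5 400 [[17.0, -11.0, -114.0], [-85.0, -14.0, 9.0], [-32.0, -0.0, -55.0], [-84.0, 16.0, 8.0], [17.0, 12.0, -113.0]]
w5 405 [[17.0, -11.0, -115.0], [-87.0, -14.0, 8.0], [-33.0, -0.0, -56.0], [10.0, 6.0, -106.0], [17.0, 12.0, -115.0]]
w5 410 [[18.0, -11.0, -117.0], [10.0, -5.0, -108.0], [10.0, -0.0, -108.0], [10.0, 6.0, -109.0], [18.0, 11.0, -117.0]]
w5 420 [[17.0, -10.0, -119.0], [11.0, -5.0, -112.0], [11.0, -0.0, -112.0], [12.0, 6.0, -113.0], [17.0, 11.0, -119.0]]
w5 440 [[19.0, -9.0, -126.0], [11.0, -5.0, -118.0], [12.0, -0.0, -119.0], [12.0, 5.0, -118.0], [19.0, 10.0, -126.0]]
w5 470 [[20.0, -8.0, -133.0], [12.0, -4.0, -125.0], [12.0, -0.0, -126.0], [12.0, 5.0, -125.0], [19.0, 9.0, -132.0]]
```

servo_tool --plan '[{"dx":0,"dy":0.0005,"dz":0.018,"ax":0,"ay":0,"az":0,"jaw":0.42},{"dx":0,"dy":0.0005,"dz":0.034,"ax":0,"ay":0,"az":0,"jaw":0.42},{"dx":0,"dy":0.0005,"dz":0.034,"ax":0,"ay":0,"az":0,"jaw":0.42},{"dx":0,"dy":0.0005,"dz":0.034,"ax":0,"ay":0,"az":0,"jaw":0.42}]'

```text
clock: 5.0
position: [558.4, -131.5, 33.2]
tcp_rot: [0.932, -0.052, 0.357, 0.02]
force: [-0.1, -0.0, -0.1]
finger_gap: 0.581
```

Run:
```python
from h import *
from rig import optics,readout
cmd(G,Rg);s=readout.read_state();print(s['force'],s['finger_gap']*85)
f=optics.grab_frame('wrist');cv2.imwrite('pics/w7.png',f['image'][:,:,::-1])
```

```text
d [0.0006 0.0001 0.0043] a [ 0.0008  0.0003 -0.0009] clock 5.0 q [-0.44  0.27  2.39  2.36  0.31 -1.06]
[-0.08328836 -0.02418874 -0.05179324] 49.41298728856646
```

View pics/w7.png

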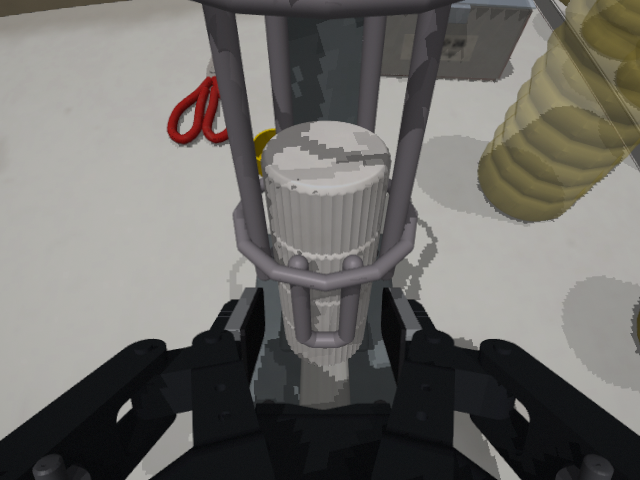

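Centred and force-free. Close.

servo_tool --plan '[{"dx":0,"dy":0,"dz":0,"ax":0,"ay":0,"az":0,"jaw":0.58},{"dx":0,"dy":0,"dz":0,"ax":0,"ay":0,"az":0,"jaw":0.75},{"dx":0,"dy":0,"dz":0,"ax":0,"ay":0,"az":0,"jaw":0.75},{"dx":0,"dy":0,"dz":0,"ax":0,"ay":0,"az":0,"jaw":0.75}]' --squeeze 25

```text
clock: 5.55
position: [558.5, -131.6, 33.5]
tcp_rot: [0.932, -0.052, 0.358, 0.02]
force: [-1.3, -0.1, 1.7]
finger_gap: 0.348
```

Run:
```python
from h import *
from rig import optics,readout
cmd(G,Rg);s=readout.read_state();print(s['force'],s['finger_gap']*85)
Rc=Ro.from_quat(s['tcp_rot']).as_matrix()
fw=np.array([-.951*np.cos(YAW),-.951*np.sin(YAW),.309]);print(Rc.T@fw/400*np.array([[10],[22],[34],[46]]))
f=optics.grab_frame('wrist');cv2.imwrite('pics/w8.png',f['image'][:,:,::-1])
```

```text
d [ 0.0001 -0.0001  0.0046] a [ 0.0008  0.0002 -0.001 ] clock 5.55 q [-0.44  0.27  2.39  2.36  0.31 -1.06]
[-1.31144076 -0.08893752  1.68656304] 29.59558090252696
[[-1.25130285e-02  9.45437894e-05 -2.16411975e-02]
 [-2.75286627e-02  2.07996337e-04 -4.76106345e-02]
 [-4.25442969e-02  3.21448884e-04 -7.35800715e-02]
 [-5.75599310e-02  4.34901431e-04 -9.95495085e-02]]
```

View pics/w8.png

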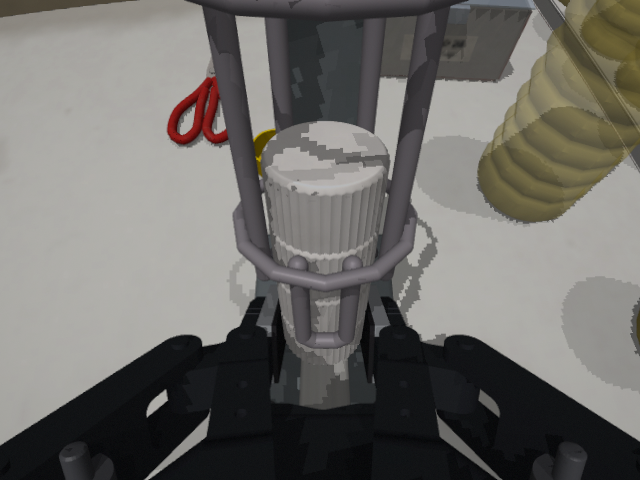

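servo_tool --plan '[{"dx":-0.0125,"dy":0,"dz":-0.0216,"ax":0,"ay":0,"az":0,"jaw":0.75},{"dx":-0.0275,"dy":0,"dz":-0.0476,"ax":0,"ay":0,"az":0,"jaw":0.75},{"dx":-0.0425,"dy":0,"dz":-0.0736,"ax":0,"ay":0,"az":0,"jaw":0.75},{"dx":-0.0575,"dy":0,"dz":-0.0995,"ax":0,"ay":0,"az":0,"jaw":0.75},{"dx":-0.0575,"dy":0,"dz":-0.0995,"ax":0,"ay":0,"az":0,"jaw":0.75}]'

```text
clock: 6.22
position: [514.2, -126.8, 48.0]
tcp_rot: [0.932, -0.052, 0.358, 0.02]
force: [-0.5, 0.2, -1.0]
finger_gap: 0.357
```

Run:
```python
from h import *
from rig import optics,readout
s=readout.read_state();print(s['force'],s['finger_gap']*85)
f=optics.grab_frame('wrist');pickle.dump((s,f),open('w9.pkl','wb'));cv2.imwrite('pics/w9.png',f['image'][:,:,::-1])
```

```text
[-0.54164407  0.16447392 -1.0432125 ] 30.3128819143953
```

View pics/w9.png

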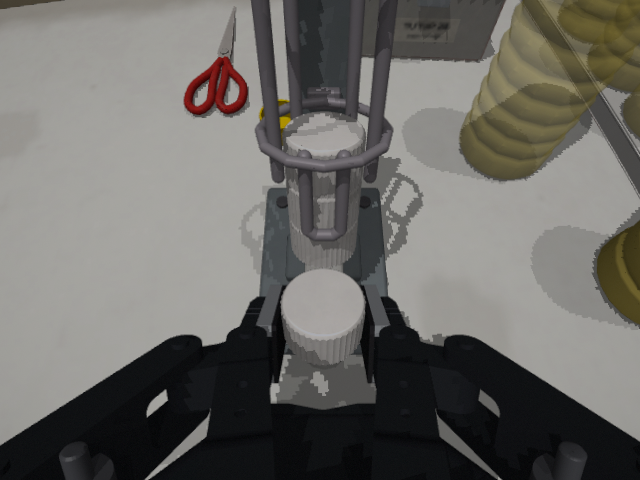

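```bash
cat >> h.py <<'E'
def capfit(s,f):
    W=dep(f,s);Rc=Ro.from_quat(s['tcp_rot']).as_matrix();L=(W-s['position'])@Rc
    hsv=cv2.cvtColor(f['image'],cv2.COLOR_RGB2HSV)
    m=(hsv[...,1]<50)&(hsv[...,2]>110)&(abs(L[...,1])<17)&(L[...,2]>-95)&(L[...,2]<-20)&(L[...,0]>-25)&(L[...,0]<25)
    P=L[m]
    # axis guess
    best=None
    n=np.array([np.cos(np.radians(30)),0,-np.sin(np.radians(30))])
    for _ in range(5):
        h=P@n; k=np.percentile(h,97); q=P[abs(h-k)<3] if _==0 else P[abs((P-c0)@n)<1.5]
        c0=q.mean(0); n=np.linalg.svd(q-c0,full_matrices=False)[2][2]; n*=np.sign(n[0])
    ex=np.cross([0,1,0],n);ex/=np.linalg.norm(ex);ey=np.cross(n,ex)
    uv=np.c_[(q-c0)@ex,(q-c0)@ey].astype(np.float32)
    (cx,cy),r=cv2.minEnclosingCircle(uv)
    lo,hi=np.percentile(uv,[.5,99.5],axis=0);c2=(lo+hi)/2
    top=c0+c2[0]*ex+c2[1]*ey
    return n,top,r,hi-lo,len(q)
E
python3 - <<'E'
from h import *
s,f=pickle.load(open('w9.pkl','rb'))
n,t,r,e,k=capfit(s,f);print('axis',n.round(3),'ang',np.degrees(np.arctan2(-n[2],n[0])),'top',t.round(1),'mid',(t-10.25*n).round(1),r,e,k)
E
```

```text
axis [ 0.862  0.004 -0.508] ang 30.51077371347614 top [ 12.9  -0.2 -56.7] mid [  4.1  -0.3 -51.5] 15.673605918884277 [29.07862696 28.57366539] 4644
```

```bash
cat >> h.py <<'E'
CT=np.array([4.1,-.3,-51.5]);PP=np.radians(30.4)
def capto(mid,yaw,p=PP,c=CT):
    R=rot(p,yaw); return np.array(mid)-R@c,R
E
python3 - <<'E'
from h import *
from rig import readout
s=readout.read_state();Rc=Ro.from_quat(s['tcp_rot']).as_matrix();print((s['position']+Rc@CT).round(1))
cmd(s['position']+[-40,0,60],Rc)
cmd(*capto([440,-150,330],-.3))
E
```

```text
[ 483.4 -123.1   88.9]
d [ 0.0264  0.0112 -0.178 ] a [0. 0. 0.] clock 6.275 q [-0.49  0.16  2.48  2.24  0.32 -0.98]
d [ 0.3664  0.0988 -0.5194] a [-0.0466  0.0977  0.0381] clock 6.275 q [-0.49  0.16  2.48  2.24  0.32 -0.98]
```

servo_tool --plan '[{"dx":0.02,"dy":0.005,"dz":-0.1,"ax":0,"ay":0,"az":0,"jaw":0.75},{"dx":0.0264,"dy":0.011,"dz":-0.178,"ax":0,"ay":0,"az":0,"jaw":0.75},{"dx":0.15,"dy":0.04,"dz":-0.3,"ax":-0.015,"ay":0.035,"az":0.013,"jaw":0.75},{"dx":0.25,"dy":0.07,"dz":-0.4,"ax":-0.03,"ay":0.065,"az":0.025,"jaw":0.75},{"dx":0.366,"dy":0.1,"dz":-0.52,"ax":-0.0466,"ay":0.0977,"az":0.038,"jaw":0.75}]'

```text
clock: 6.9
position: [479.2, -159.6, 280.0]
tcp_rot: [0.857, -0.131, 0.493, 0.075]
force: [0.9, 0.7, 0.1]
finger_gap: 0.354
```

Run:
```python
from h import *
from rig import readout
s=readout.read_state();print(s['force'],s['finger_gap'])
Rc=Ro.from_quat(s['tcp_rot']).as_matrix();print((s['position']+Rc@CT).round(1))
cmd(*capto([499,-338,320],-.5))
```

```text
[0.93734156 0.67656152 0.11300476] 0.35410975534504285
[ 438.8 -146.6  309.4]
d [0.1653 0.4327 0.232 ] a [-0.0543 -0.001   0.0318] clock 6.9 q [-0.57 -0.57  2.59  1.2   0.24  0.24]
```

servo_tool --plan '[{"dx":0.05,"dy":0.1,"dz":0.05,"ax":-0.012,"ay":0,"az":0.007,"jaw":0.75},{"dx":0.08,"dy":0.2,"dz":0.11,"ax":-0.025,"ay":0,"az":0.015,"jaw":0.75},{"dx":0.125,"dy":0.32,"dz":0.17,"ax":-0.04,"ay":0,"az":0.023,"jaw":0.75},{"dx":0.165,"dy":0.432,"dz":0.232,"ax":-0.054,"ay":-0.001,"az":0.032,"jaw":0.75},{"dx":0.165,"dy":0.432,"dz":0.232,"ax":-0.054,"ay":-0.001,"az":0.032,"jaw":0.75}]'

```text
clock: 7.52
position: [536.8, -361.2, 290.3]
tcp_rot: [0.841, -0.216, 0.481, 0.123]
force: [-0.6, 0.4, -0.7]
finger_gap: 0.353
```

Run:
```python
from h import *
from rig import readout,optics
s=readout.read_state();print(s['force'],s['finger_gap'])
Rc=Ro.from_quat(s['tcp_rot']).as_matrix();print((s['position']+Rc@CT).round(1))
cmd(*capto([499,-338,320],-.5))
for n in ('wrist','top','side'):
    f=optics.grab_frame(n);pickle.dump((s,f),open(f'p_{n}.pkl','wb'));cv2.imwrite(f'pics/p_{n}.png',f['image'][:,:,::-1])
```

```text
[-0.570315    0.39323634 -0.67793813] 0.3526113334356837
[ 499.8 -340.6  319.9]
d [-0.0021 -0.0049 -0.0044] a [ 0.0005  0.0002 -0.0007] clock 7.525 q [-0.8  -0.15  2.31  1.71  0.26 -0.3 ]
```

View pics/p_wrist.png

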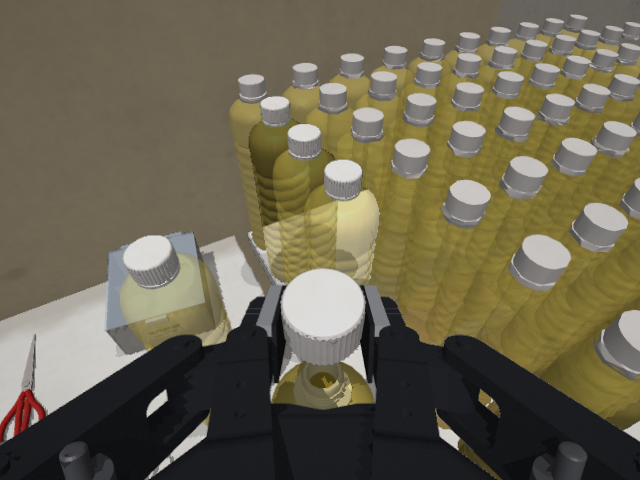

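View pics/p_top.png

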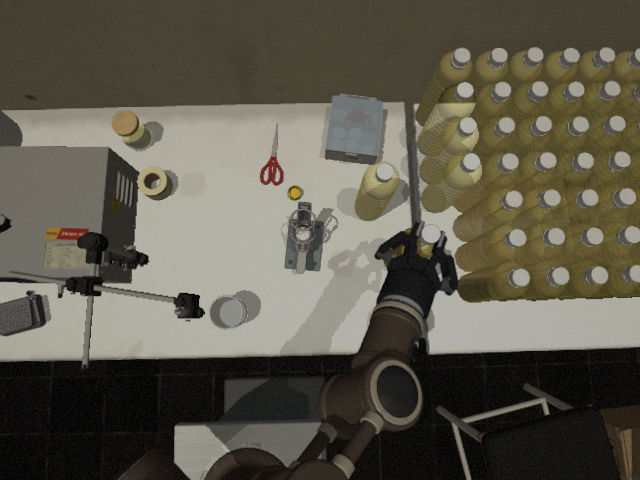

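View pics/p_side.png

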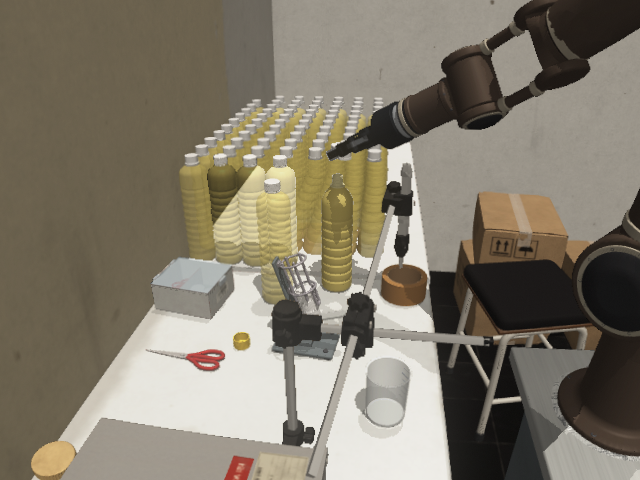

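Run:
```python
from h import *
s,f=pickle.load(open('p_wrist.pkl','rb'))
n,t,r,e,k=capfit(s,f);Rc=Ro.from_quat(s['tcp_rot']).as_matrix()
print('axis world',(Rc@n).round(3),'mid tool',(t-10.25*n).round(1),'world',(s['position']+Rc@(t-10.25*n)).round(1),r,e)
crop(f,270,260,380,410,4,'pw')
# predicted mouth ellipse and collar for candidate neck (499.7,-338.4,264)
W=dep(f,s)
for uv in [(322,372),(310,378),(335,378),(322,392),(300,395),(345,395)]: print(uv,W[uv[1],uv[0]].round(1))
print(proj(f,[[499.7,-338.4,264],[499,-338,264]],s))
```

```text
axis world [-0.006 -0.007  1.   ] mid tool [  4.   -0.3 -51.5] world [ 499.7 -340.6  319.8] 16.689361572265625 [29.12207031 29.20044422]
(322, 372) [ 508.9 -345.1  246.4]
(310, 378) [ 508.3 -337.4  248.3]
(335, 378) [ 502.1 -349.4  247.5]
(322, 392) [ 493.8 -336.9  262.6]
(300, 395) [ 504.7 -329.4  242.8]
(345, 395) [ 493.  -350.4  243.2]
[[318.92505187 378.94992575]
 [318.88638631 380.55077592]]
```

View pics/pw.png

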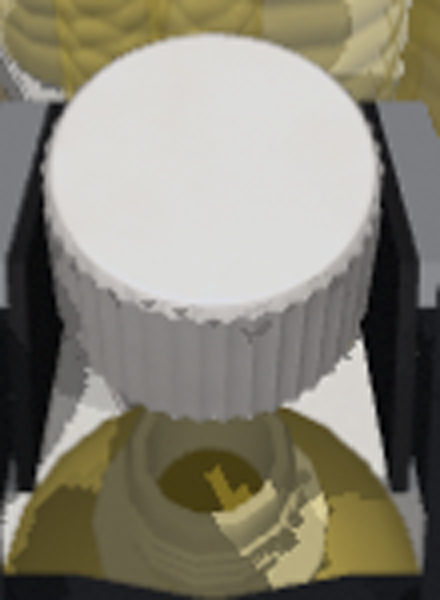

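Run:
```python
from h import *
s,f=pickle.load(open('p_wrist.pkl','rb'))
for uv in [(322.75,380.1),(322.75,379)]: print(plane(f,uv,264,s).round(1))
# neck via depth: points z>255 near
W=dep(f,s);m=(W[...,2]>255)&(W[...,2]<268)&(np.hypot(W[...,0]-500,W[...,1]+339)<20);P=W[m];print(m.sum(),P.min(0),P.max(0),np.median(P[:,2]))
v,u=np.where(m);print(u.min(),u.max(),v.min(),v.max())
t=load('top');crop(t,400,220,445,265,12,'tn')
W=dep(t);m=(W[...,2]>256)&(W[...,2]<270)&(np.hypot(W[...,0]-500,W[...,1]+339)<20);P=W[m];print(m.sum(),P.min(0),P.max(0),P.mean(0))
```

```text
[ 498.3 -339.8  264. ]
[ 498.8 -340.   264. ]
847 [ 490.60531832 -352.59779169  255.03328459] [ 510.88667663 -329.99705652  265.4902651 ] 262.27657133993034
300 344 362 401
74 [ 491.68581104 -350.85857341  256.16192202] [ 512.59420171 -330.74093955  267.22759265] [ 501.46648681 -340.6610704   261.67319233]
```

View pics/tn.png

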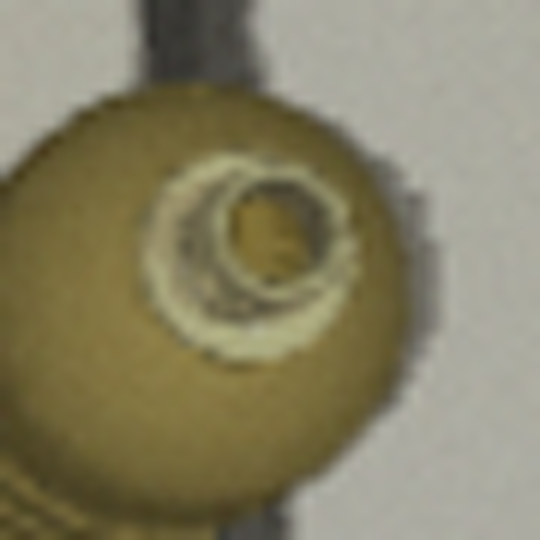

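Run:
```python
from h import *
t=load('top');print(plane(t,(422.8,238.9),264).round(1))
s=load('side');crop(s,315,165,360,205,12,'sn')
_,sp=pickle.load(open('p_side.pkl','rb'));crop(sp,300,130,380,210,7,'sn2')
# fit circle to wrist depth neck points on side surface
st,f=pickle.load(open('p_wrist.pkl','rb'));W=dep(f,st)
m=(W[...,2]>262)&(W[...,2]<266)&(np.hypot(W[...,0]-500,W[...,1]+340)<14);P=W[m];print('rim',len(P),P.mean(0),P.min(0),P.max(0))
m=(W[...,2]>249)&(W[...,2]<260)&(np.hypot(W[...,0]-500,W[...,1]+340)>9.0)&(np.hypot(W[...,0]-500,W[...,1]+340)<13);P=W[m];print(len(P))
from scipy.optimize import least_squares
r=least_squares(lambda p:np.hypot(P[:,0]-p[0],P[:,1]-p[1])-10.8,[500,-340],loss='soft_l1');print(r.x)
# collar
m=(W[...,2]>240)&(W[...,2]<246)&(np.hypot(W[...,0]-500,W[...,1]+340)<20);P=W[m];print('collar',len(P),P.min(0),P.max(0))
```

```text
[ 501.7 -341.2  264. ]
rim 456 [ 498.36513663 -339.30033421  263.61948802] [ 490.97189901 -351.6892337   262.00494108] [ 510.88667663 -330.68004041  265.4902651 ]
394
[ 499.59361991 -339.80646289]
collar 679 [ 488.05272444 -357.36618142  240.08787732] [ 516.03641862 -325.25252587  245.98389263]
```

View pics/sn.png

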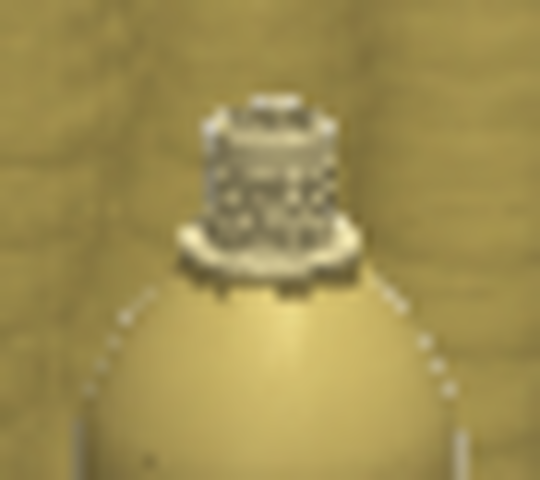

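View pics/sn2.png

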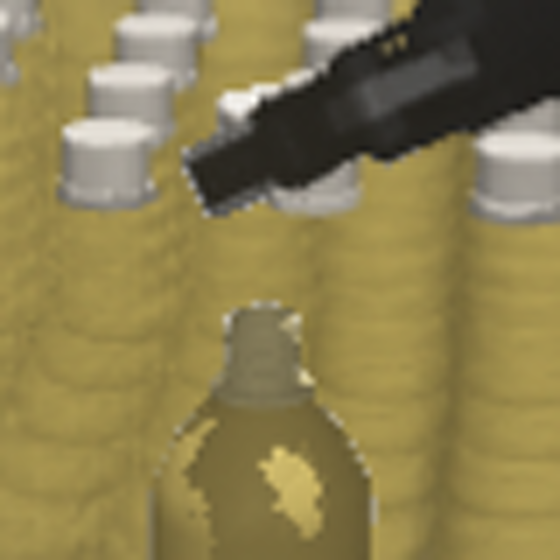

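Run:
```python
from h import *
cmd(*capto([500.1,-340.5,285],-.5))
cmd(*capto([500.1,-340.5,278],-.5))
```

```text
d [-0.068   0.0065  0.0494] a [-0.0006  0.0006 -0.0002] clock 7.675 q [-0.79 -0.16  2.32  1.71  0.26 -0.3 ]
d [-0.0831  0.0065  0.0583] a [-0.0006  0.0006 -0.0002] clock 7.675 q [-0.79 -0.16  2.32  1.71  0.26 -0.3 ]
```

servo_tool --plan '[{"dx":-0.035,"dy":0.0065,"dz":0.025,"ax":0,"ay":0,"az":0,"jaw":0.75},{"dx":-0.068,"dy":0.0065,"dz":0.0494,"ax":0,"ay":0,"az":0,"jaw":0.75},{"dx":-0.083,"dy":0.0065,"dz":0.0583,"ax":0,"ay":0,"az":0,"jaw":0.75},{"dx":-0.083,"dy":0.0065,"dz":0.0583,"ax":0,"ay":0,"az":0,"jaw":0.75},{"dx":-0.083,"dy":0.0065,"dz":0.0583,"ax":0,"ay":0,"az":0,"jaw":0.75}]'

```text
clock: 8.3
position: [537.2, -360.3, 249.0]
tcp_rot: [0.841, -0.214, 0.481, 0.122]
force: [-0.5, -0.6, 0.6]
finger_gap: 0.354
```

Run:
```python
from h import *
from rig import readout,optics
s=readout.read_state();print(s['force'],s['finger_gap'])
Rc=Ro.from_quat(s['tcp_rot']).as_matrix();print((s['position']+Rc@CT).round(1))
for n in ('wrist','top','side'):
    f=optics.grab_frame(n);pickle.dump((s,f),open(f'r_{n}.pkl','wb'))
    if n=='wrist':
        n_,t,r,e,k=capfit(s,f);print('cap',(s['position']+Rc@(t-10.25*n_)).round(1),(Rc@n_).round(3))
        crop(f,240,250,400,420,3.4,'rw'); W=dep(f,s)
        m=(W[...,2]>249)&(W[...,2]<262)&(np.hypot(W[...,0]-500,W[...,1]+340)>8)&(np.hypot(W[...,0]-500,W[...,1]+340)<13.5);P=W[m];print(len(P))
        from scipy.optimize import least_squares
        print(least_squares(lambda p:np.hypot(P[:,0]-p[0],P[:,1]-p[1])-10.8,[500,-340],loss='soft_l1').x)
        m=(W[...,2]>240)&(W[...,2]<245.5)&(np.hypot(W[...,0]-500,W[...,1]+340)<20);P=W[m];print('collar',len(P),P.min(0),P.max(0))
    if n=='side': crop(f,300,140,380,210,7,'rs')
cmd(*capto([500.1,-340.5,278],-.5))
```

```text
[-0.47601002 -0.63458636  0.58769806] 0.353978300320806
[ 500.1 -339.9  278.6]
cap [ 499.9 -339.9  278.6] [-0.002 -0.007  1.   ]
193
[ 501.94410118 -341.27506936]
collar 1252 [ 486.17470711 -356.40310425  240.12456726] [ 510.72467218 -325.23775037  245.47273812]
d [-0.0022  0.0004  0.0008] a [-0.0006  0.0002 -0.    ] clock 8.45 q [-0.8  -0.07  2.34  2.09  0.3  -0.69]
```

View pics/rw.png

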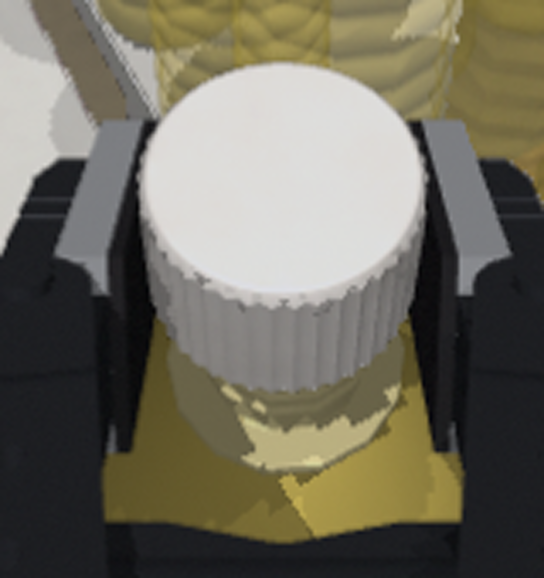

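View pics/rs.png

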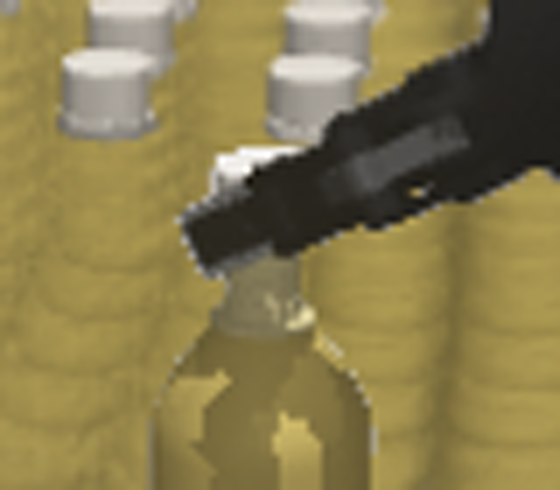

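Run:
```python
from h import *
s,f=pickle.load(open('r_wrist.pkl','rb'))
d=np.array([np.cos(-.5),np.sin(-.5),0]);l=np.array([-d[1],d[0],0])
for c in ([500.1,-340.2,0],[501.7,-341.2,0],[498.6,-339.5,0]):
    c=np.array(c,float);print(c[:2],[proj(f,c-16*d+[0,0,z],s).round(1).tolist() for z in (243,241)],'sides',proj(f,[c+16*l+[0,0,243],c-16*l+[0,0,243]],s).round(1).tolist())
```

```text
[ 500.1 -340.2] [[[323.3, 393.3]], [[323.3, 395.0]]] sides [[288.0, 357.8], [358.7, 357.9]]
[ 501.7 -341.2] [[[323.6, 388.9]], [[323.6, 390.7]]] sides [[288.5, 353.9], [358.7, 354.0]]
[ 498.6 -339.5] [[[323.5, 397.2]], [[323.5, 398.9]]] sides [[288.0, 361.2], [359.2, 361.3]]
```

Run:
```python
from h import *
for z in (278,274,270): cmd(*capto([501.5,-341.0,z],-.5))
```

```text
d [-0.0003 -0.0002  0.004 ] a [-0.0006  0.0002 -0.    ] clock 8.45 q [-0.8  -0.07  2.34  2.09  0.3  -0.69]
d [-0.0089 -0.0002  0.009 ] a [-0.0006  0.0002 -0.    ] clock 8.45 q [-0.8  -0.07  2.34  2.09  0.3  -0.69]
d [-0.0175 -0.0002  0.0141] a [-0.0006  0.0002 -0.    ] clock 8.45 q [-0.8  -0.07  2.34  2.09  0.3  -0.69]
```

servo_tool --plan '[{"dx":-0.0003,"dy":0,"dz":0.004,"ax":0,"ay":0,"az":0,"jaw":0.75},{"dx":-0.006,"dy":0,"dz":0.0073,"ax":0,"ay":0,"az":0,"jaw":0.75},{"dx":-0.012,"dy":0,"dz":0.0109,"ax":0,"ay":0,"az":0,"jaw":0.75},{"dx":-0.0175,"dy":0,"dz":0.0141,"ax":0,"ay":0,"az":0,"jaw":0.75},{"dx":-0.0175,"dy":0,"dz":0.0141,"ax":0,"ay":0,"az":0,"jaw":0.75}]'

```text
clock: 9.07
position: [538.3, -361.5, 239.8]
tcp_rot: [0.841, -0.214, 0.481, 0.122]
force: [0.3, 0.6, -0.1]
finger_gap: 0.354
```

Run:
```python
from h import *
from rig import readout,optics
s=readout.read_state();print(s['force'],s['finger_gap'])
f=optics.grab_frame('wrist');Rc=Ro.from_quat(s['tcp_rot']).as_matrix()
n_,t,r,e,k=capfit(s,f);print('cap',(s['position']+Rc@(t-10.25*n_)).round(1),(Rc@n_).round(3),(t-10.25*n_).round(1))
crop(f,240,250,400,420,3.4,'qw')
f=optics.grab_frame('side');crop(f,300,140,380,210,7,'qs')
for z in (267,264): cmd(*capto([501.5,-341.0,z],-.5))
```

```text
[ 0.26024079  0.55623021 -0.10370514] 0.35406447359474585
cap [ 501.2 -341.   269.4] [-0.    -0.006  1.   ] [  4.   -0.3 -51.5]
d [-0.0063 -0.0001  0.0037] a [-0.0006  0.0003 -0.0001] clock 9.175 q [-0.8  -0.05  2.35  2.16  0.31 -0.76]
d [-0.0127 -0.0001  0.0075] a [-0.0006  0.0003 -0.0001] clock 9.175 q [-0.8  -0.05  2.35  2.16  0.31 -0.76]
```

View pics/qw.png

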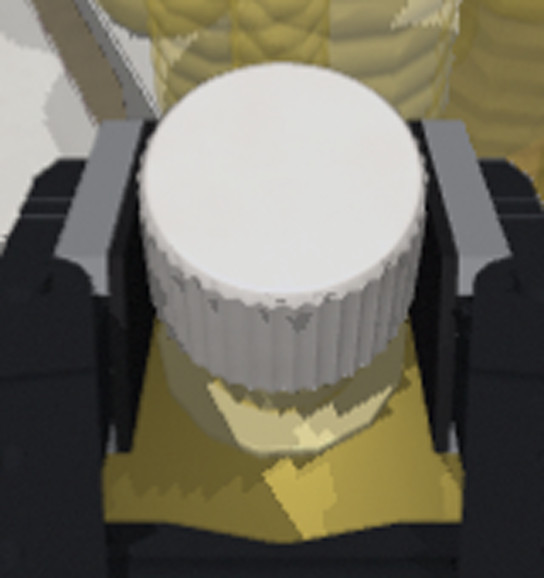

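View pics/qs.png

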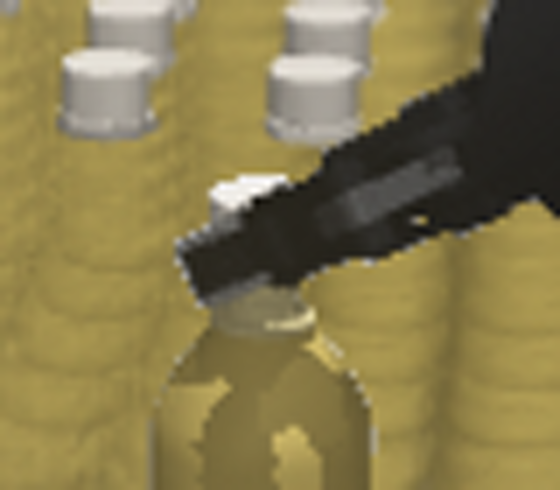

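servo_tool --plan '[{"dx":-0.006,"dy":0,"dz":0.0037,"ax":0,"ay":0,"az":0,"jaw":0.75},{"dx":-0.0137,"dy":0,"dz":0.008,"ax":0,"ay":0,"az":0,"jaw":0.75},{"dx":-0.0137,"dy":0,"dz":0.008,"ax":0,"ay":0,"az":0,"jaw":0.75}]'

```text
clock: 9.55
position: [538.2, -361.4, 233.2]
tcp_rot: [0.841, -0.215, 0.481, 0.122]
force: [-0.1, -1.5, 0.1]
finger_gap: 0.353
```

Run:
```python
from h import *
from rig import readout,optics
s=readout.read_state();print(s['force'],s['finger_gap'])
f=optics.grab_frame('wrist');Rc=Ro.from_quat(s['tcp_rot']).as_matrix()
n_,t,r,e,k=capfit(s,f);print('cap',(s['position']+Rc@(t-10.25*n_)).round(1),(Rc@n_).round(3),(t-10.25*n_).round(1))
```

```text
[-0.12707996 -1.54160597  0.06245398] 0.3533097650980907
cap [ 501.1 -341.   262.8] [-0.001 -0.005  1.   ] [  4.   -0.2 -51.5]
```

servo_tool --plan '[{"dx":0,"dy":0,"dz":0,"ax":0,"ay":0,"az":0,"jaw":0.62},{"dx":0,"dy":0,"dz":0,"ax":0,"ay":0,"az":0,"jaw":0.56},{"dx":0,"dy":0,"dz":0,"ax":0,"ay":0,"az":0,"jaw":0.5},{"dx":0,"dy":0,"dz":0,"ax":0,"ay":0,"az":0,"jaw":0.5}]'

```text
clock: 10.1
position: [538.4, -361.5, 233.6]
tcp_rot: [0.841, -0.214, 0.481, 0.122]
force: [-0.3, -0.5, 0.3]
finger_gap: 0.499
```

Run:
```python
from h import *
from rig import readout,optics
s=readout.read_state();print(s['force'],s['finger_gap'])
f=optics.grab_frame('wrist');Rc=Ro.from_quat(s['tcp_rot']).as_matrix()
n_,t,r,e,k=capfit(s,f);print('cap',(s['position']+Rc@(t-10.25*n_)).round(1),(Rc@n_).round(3),(t-10.25*n_).round(1))
crop(f,240,250,400,420,3.4,'sw')
f=optics.grab_frame('side');crop(f,300,140,380,210,7,'ss')
```

```text
[-0.3003082  -0.50648124  0.25580473] 0.4992728091993315
cap [ 500.9 -341.   256.6] [-0.012  0.005  1.   ] [ -1.9  -0.1 -48.5]
```

View pics/sw.png

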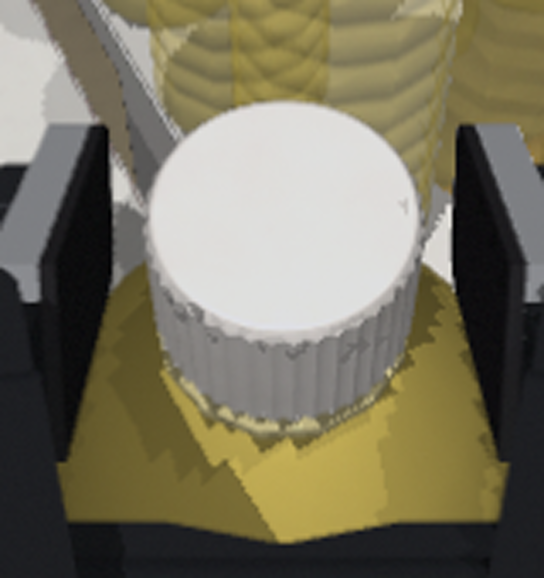

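View pics/ss.png

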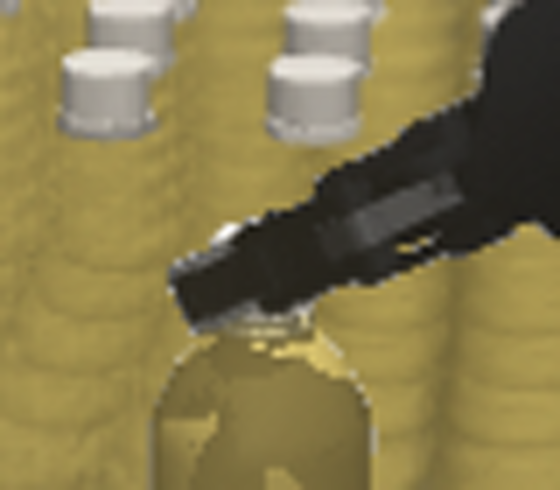

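servo_tool --plan '[{"dx":0.01,"dy":0,"dz":-0.04,"ax":0,"ay":0,"az":0,"jaw":0.45},{"dx":0.02,"dy":0,"dz":-0.1,"ax":0,"ay":0,"az":0,"jaw":0.45},{"dx":0.04,"dy":0,"dz":-0.2,"ax":0,"ay":0,"az":0,"jaw":0.45},{"dx":0.06,"dy":0,"dz":-0.28,"ax":0,"ay":0,"az":0,"jaw":0.45},{"dx":0.06,"dy":0,"dz":-0.28,"ax":0,"ay":0,"az":0,"jaw":0.45}]'

```text
clock: 10.82
position: [463.8, -321.2, 313.2]
tcp_rot: [0.841, -0.214, 0.482, 0.123]
force: [-0.2, 0.3, -0.7]
finger_gap: 0.55
```

Run:
```python
from h import *
from rig import readout,optics
s=readout.read_state();print(s['force'],s['finger_gap'],s['qd'].round(3))
for n in ('wrist','top','side'):
    f=optics.grab_frame(n);cv2.imwrite(f'pics/e_{n}.png',f['image'][:,:,::-1])
    W=dep(f,s); m=(W[...,2]>262)&(W[...,2]<272)&(np.hypot(W[...,0]-501,W[...,1]+341)<20);P=W[m]
    print(n,len(P),P.mean(0).round(1),P.min(0).round(1),P.max(0).round(1))
    if n=='side': crop(f,230,130,400,340,2.8,'e_sc')
```

```text
[-0.15835211  0.25949363 -0.66200828] 0.5501307267362368 [-0.069 -0.238  0.048 -0.618  0.081  0.62 ]
wrist 1319 [ 499.3 -340.   266.5] [ 485.5 -355.9  262. ] [ 516.  -325.5  268.7]
top 251 [ 500.9 -341.3  266.4] [ 486.1 -357.2  262.3] [ 515.6 -326.8  269.6]
side 93 [ 499.8 -336.8  266. ] [ 484.9 -356.3  262.4] [ 514.9 -323.5  268.4]
```

View pics/e_wrist.png

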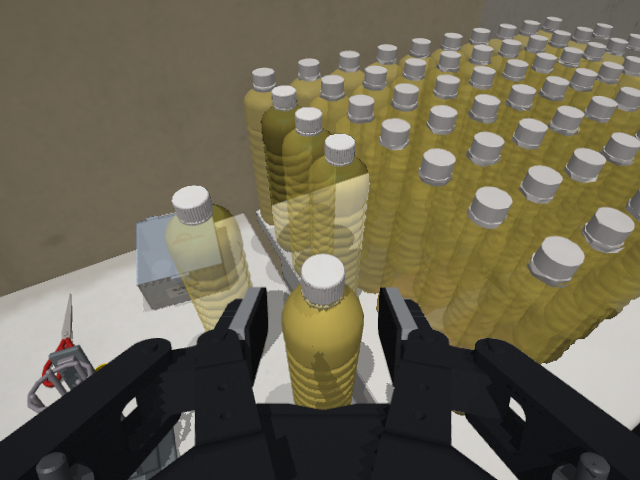

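View pics/e_top.png

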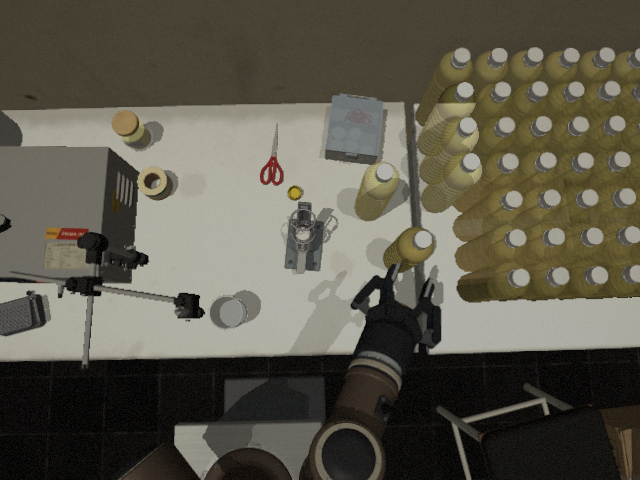

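View pics/e_sc.png

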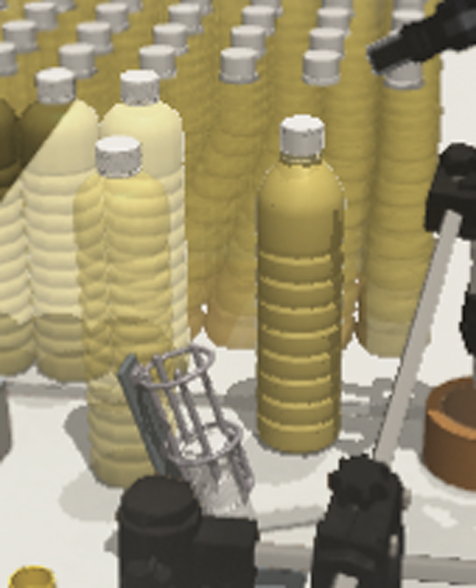

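servo_tool --plan '[{"dx":0,"dy":0,"dz":-0.05,"ax":0,"ay":0,"az":0,"jaw":0.45},{"dx":0,"dy":0,"dz":-0.05,"ax":0,"ay":0,"az":0,"jaw":0.45},{"dx":0,"dy":0,"dz":-0.05,"ax":0,"ay":0,"az":0,"jaw":0.45},{"dx":0,"dy":0,"dz":-0.05,"ax":0,"ay":0,"az":0,"jaw":0.45}]'

```text
clock: 11.48
position: [449.3, -313.0, 321.2]
tcp_rot: [0.841, -0.214, 0.481, 0.122]
force: [-0.5, -0.1, -0.4]
finger_gap: 0.552
```

Run:
```python
from rig import readout,job
s=readout.read_state();print(s['qd'].round(3),s['force'],s['clock']);print(job.sign_off())
```

```text
[-0.    -0.002 -0.    -0.006  0.002  0.007] [-0.45368754 -0.09834136 -0.39956382] 11.475
the job is handed in; nothing more can be done
None
```

The open bottle is capped. I drew the lowest white cap forward along the rail and the rest of the stack settled down by one. I lowered the cap onto the neck and let go with about 6 mm left to drop, and it fell into place.

**Last checks:**
- **Cap:** after release its middle measured 256.6 mm above the desk against the 256.5 mm target, level to within about 0.7°. Once I had backed away, the top of the cap still read about 266–267 mm in all three cameras.
- **Surroundings:** the bottle stands upright. The capped bottle, the tape roll and the yellow look-alike cap look untouched in the final pictures.
- **Run limits:** wrist forces stayed within about 3 N at every reading. I handed in at 11.5 s with the arm still and clear of everything.

**What disagreed:**
- **Fingertips:** they sit about 40 mm behind the reported TCP, as seen by the wrist and side cameras. Because of this my first close gripped the bare rail in front of the cap, which moved nothing. I opened, advanced the missing distance and gripped the cap cleanly.
- **Neck position:** the views differed by about 2 mm. I used the position that the top view and a closer wrist look agreed on.

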